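Free a conveyor idler roller with the fork tool

TASK

Take the forked tool from its stand, set its fork over the narrow neck of the spring bar on the roller conveyor and gently push the bar's collar away from the rail, never hard, only until the middle roller's end pops up and hardly any further; let the bar spring back under the axle and put the tool back in its stand as it was. Then lift the freed roller out with the gripper, without wrenching it, and lay it gently in the two V supports of the wooden cradle, about centred. Leave the other things on the table where they are.

Things in the scene. Friction and masses are not known exactly. Their poses are not given: they have to be found in the camera images.
- conveyor: Fixed roller-conveyor piece, 300 mm along its x; origin: centre of its underside. Cream rails along x at y = +-99 mm (8 mm thick, top z = 85). 40 mm rollers along y: fixed at x = -100 and +100 mm, the loose one at x = 0, its axle in U slots of the rails (11.5 mm wide, open at the top). Outside the +y rail: the spring bar, its nose over the axle, and at y = 160 mm its bracket (44 mm wide, 82 high).
- bar (a joint): Slide of the spring bar along the conveyor's +y, away from the rail (m): 0 at rest, stop at 0.018. It pushes back with about 4.5 N at 0, 9 N at 10 mm, 12.6 N at the stop, plus up to 6 N friction while it holds the axle. The axle comes free at 5 to 15 mm, differing with the roller's end play. The bar bears at most 20 N any way, and no more than 4 mm of push beyond where the axle comes free.
- lifter (a joint): Rise (m) of the brass spring lifter under the axle end at the +y rail: 0 while the bar holds the axle down, about 0.021 when free. It pushes with about 6 N (4 N when up), so the roller's end pops up and stays up, the roller tilted about 6 degrees with its other end still in its slot.
- bar_neck (a point): Middle of the moving spring bar's neck, on its axis; at rest at (0, 123, 70) mm in the conveyor's frame, axes as the conveyor's. The neck is a round rod 9 mm in diameter along y, 14 mm long, between the nose (block 14 mm wide in x, 7 mm high, on the rail side) and the collar (disc 26 mm in diameter, 5 mm thick, on the outer side). Behind the collar the rod runs on to the bracket.
- roller: Loose middle roller, steel, about 0.45 kg: 40 mm in diameter, 180 mm long, with 10 mm axle stubs reaching to 112 mm either side of the middle. Origin at its middle on its axis, own y along its axis (at the start towards the spring bar). Its axis starts 60 mm above the table. It can be gripped across its diameter at the middle, from above.
- roller_end (a point): End of the roller's axle that the spring bar holds, on the axis: 60 mm above the table when held, about 80 mm when popped up. Axes as the roller's.
- stand: Fixed grey tool stand, 80 x 70 mm, top plate at 50 mm height with a rectangular hole (38 mm in its x by 16 mm in its y) in the middle, through which the fork hangs. Origin at the centre of the underside.
- fork: Loose forked tool, 0.14 kg, prongs down. Origin midway between the prong tips; z up, x across the prongs, y across the thin blade. Prongs 24 mm long, 7.5 wide, 6 thick, 13 mm apart; blade 28 x 6 mm up to z = 40; flange 56 x 30 mm, z = 40 to 45; black handle 24 (x) by 18 mm (y), z = 45 to 105. It starts hanging by its flange in the stand, axes and centre as the stand's, origin 10 mm above the table.
- cradle: Fixed plywood cradle for the roller, base 90 mm (x) by 150 mm (y), origin at the centre of the underside. Two V supports (18 mm thick, faces at 45 degrees, tops at about 52 mm) stand at y = -55 and +55 mm. The roller lies in them along the cradle's y, its axis 50 mm above the table, over the origin.
- tape: Roll of packing tape, ring 96 mm in diameter, 48 mm high; leave alone.
- carton: Small closed carton 100 x 130 x 70 mm; leave alone.
- spray: Grey spray can 56 mm in diameter, 150 mm high; leave alone.
- driver: Screwdriver lying on the table; leave alone.
Things that resemble listed ones, but are neither listed nor needed, are in the scene too. What is shaped like the stand but green or yellow is not meant.

How it is judged (in metres and radians):
On the way, in this order (a step that is already met when the one before it is completed fails the run):
1. the fork presses the spring bar outwards, at least 3 mm (value of joint bar above 0.003 m and contact force between fork and conveyor above 2 N), for 0.1 s.
2. the roller's end has popped up and the bar has sprung back under it (z of roller_end in the frame of conveyor above 0.072 m and value of joint bar below 0.002 m), for 0.1 s.
At the end, for the whole second after the job is handed in: Roller at rest in both V supports (axis within 6 mm of place in x and height, 20 mm lengthwise, 0.08 rad), the fork hanging upright at rest in its stand (within 12 mm and 4 mm in height, tilt under 0.08 rad), the spring bar back at rest (under 2 mm) (x of roller in the frame of cradle between -0.006 and 0.006 m and y of roller in the frame of cradle between -0.02 and 0.02 m and z of roller in the frame of cradle between 0.044 and 0.056 m and angle between the y axis of roller and the y axis of cradle, either way round below 0.08 rad and linear speed of each of roller, fork below 0.02 m/s and z of fork in the frame of stand between 0.006 and 0.014 m and horizontal distance between fork and stand below 0.012 m and angle between fork's own z axis and vertical below 0.08 rad and value of joint bar below 0.002 m); the robot touches nothing.
It fails at once if the fork presses on the spring bar or the conveyor with more than 20 N (contact force between fork and conveyor above 20 N).
It fails at once if the gripper's fingers push the conveyor or its bar with more than 5 N (contact force between the fingers and conveyor above 5 N).
It fails at once if the bar is pushed more than 4 mm beyond where the axle comes free (value of joint bar above 0.004 m and horizontal distance between bar_neck and roller_end above 0.025 m).
It fails at once if the roller is wrenched against the conveyor or its bar (over 35 N) or slammed onto the cradle (over 70 N) (contact force between roller and conveyor above 35 N or contact force between roller and cradle above 70 N).
It fails at once if another thing on the table is displaced by more than 20 mm (distance of any of tape, carton, spray, driver from where it was at the start of the episode above 0.02 m).
It also fails if it takes over 72 s, if anything falls off the work surface, if the arm or the gripper's body presses on something with over 40 N, if the wrist force passes 120 N, or if a joint passes its speed limit or range.

ROBOT

A 6-joint arm with a two-finger parallel gripper is mounted at the origin on the work surface. World frame = base frame: x ahead of the robot, y to its left, z up, the work surface at z = 0. Lengths are in m, angles in degrees, forces in N, time in s.
With the tool pointing down it reaches from about 0.25 to 0.725 m from the base axis. Payload 9.7 kg.
Tool frame: the origin (TCP) lies midway between the tips of the shut fingers; the grasp point (between the pads) lies 19 mm behind it; x points along the fingers, y is the direction in which the jaws open and shut, and the axes are right-handed (so a half turn about x gives the same grasp; the last joint's range is limited). The gripper opens to 85 mm and grips with 20 to 120 N. Pads are 22 mm wide; open, the fingers measure 114 mm over their backs; the gripper's body (76 mm by 85 mm) begins 54 mm behind the grasp point. The pads swing forward as they close: fully open they stand 13 mm farther back than shut.
Start: joints at [-68.698, 4.979, 10.078, 95.1, 0, 90], TCP at [0.2, -0.512, 0.231] pointing down, gripper open.
Joint ranges: [-179.16, 179.16], [-48.56, 103.87], [-65.8, 70.77], [-126.05, 130.52], [-82.76, 87.17], [-180, 180]. Speed limits (degrees/s): [127.2, 127.2, 147.25, 180, 180, 180].

INTERFACE

Orientations are given as [roll, pitch, yaw] about the fixed x, y, z axes, in that order (R = Rz(yaw) Ry(pitch) Rx(roll)).
In Python, from workcell import bot, cams gives the robot as it stands.
- The arm moves only by the tool apply_moves, never from a script. Its argument "commands" is a list of rows, each a list of 5 numbers: the shift along the tool's x, y, z in m, then the turn about the tool's x in rad, then the opening, from -1 (shut) to 1 (fully open). In form: [[tx, ty, tz, roll, hand], ...]. A call has 1 to 12 rows; each row is the pose to reach, as a shift and turn from the pose measured when the call began, along the tool's axes at that moment; what a row does not reach only later rows make up. A row lasts 1/10 s, in which the tool goes at most 50 mm and 8.59 degrees, less where a joint would pass 70% of its speed; a pose out of reach is approached as far as the arm can. A call with a gripper value outside its range is refused whole. The fingers move at their own pace and stop on an object; "newtons" is the grip in N (left out, the last holds). Time passes only in rows, so rows that repeat a pose let the fingers close. It gives the time, the measured TCP pose, the force and the opening at its end, in the units of the state.
- bot.get_obs(): the state, without advancing time (a new reading comes with each control period).
- cams.camera(name): name is "side" or "top" or "wrist"; returns a dict with "frame" (400x640x3 uint8, blue, green, red), "depth" (400x640 float32, m along the optical axis (not along the pixel's ray), 0 where there is no reading), "camera_matrix" (3x3 intrinsics, pixels), "R" (3x3) and "t" (3): a world point X has camera coordinates R X + t; the wrist camera has in their place "mount" (4x4, takes a point from camera to tool coordinates, whose origin is the TCP and whose axes are the tool frame's). Camera axes: x right, y down, z forward; pixel columns grow to the right and rows downward; lengths in m; the calibration is good to about 2 mm. A picture is of the moment at which its call begins: read the wrist's pose just before it.
- bot.job_done(): hands the job in, once; it reports no verdict.
Trained networks look in the newest picture that a camera, given by its name, has taken for a name from the list of things; names that differ only in an ending like _2 or _b are one class to them, and where a whole thing is asked for, a point or a joint stands for the part that bears it (a point fixed in the world has none). Each returns a list of dicts, best first, with "confidence" (0 to 1); they miss things now and then, are a little off and sometimes report something else, mostly with a low value. They report only what shows in the picture. A call takes as long as a camera call. They do not tell look-alikes from the thing itself.
- cams.spot_in(name, camera): "rect" ([left, top, right, bottom] in pixels, round what is visible of it).
The state is a dict: "time": time; "q": joint angles; "qd": joint speeds; "joint_efforts": joint torques, N m; "ee_pos": TCP position; "tcp_rot": TCP orientation; "wrist_force": force on the tool from outside, world axes, zero at the start; "torque": the same for the moment, N m; "opening": finger opening in m.
Only numpy, scipy, OpenCV 4.12 (cv2) and the standard library are available. Lean on these libraries where they do the work, as an engineer would, in place of code of your own. Each camera call takes 0.05 s, during which the arm holds its last target. There are 200 camera calls.

## Working session

There is one attempt and no reset: what is moved stays moved. The work goes in short steps, Python scripts to look and compute and a tool call to move; the robot and the scene stay as the last step left them, time stands still between calls to the robot, and variables do not carry over. Pictures are saved under pics/ and viewed, about 8 in all and at most 12, crops included, and the job is handed in when it is done.

Besides the shell and the picture viewer there is one more tool, called as name(argument=value, ...), one argument or row to a line, values as JSON. apply_moves: Moves the arm, as the interface text tells. Its arguments: {"type":"object","properties":{"commands":{"type":"array"},"newtons":{"type":"number"}},"required":["commands"]}

```bash
mkdir -p pics; ls; cat > h.py <<'E'
import numpy as np, cv2
from workcell import bot, cams
def snap(n):
    d=cams.camera(n); d['frame']=np.array(d['frame']); d['depth']=np.array(d['depth']); return d
def cloud(d,R=None,t=None):
    K=np.array(d['camera_matrix']); z=d['depth']; v,u=np.mgrid[0:z.shape[0],0:z.shape[1]]
    P=np.stack([(u-K[0,2])/K[0,0]*z,(v-K[1,2])/K[1,1]*z,z],-1)
    W=(P-np.array(d['t']))@np.array(d['R'])   # R^T (P-t)
    W[z==0]=np.nan; return W
E
python3 - <<'E'
from h import *
for n in('top','side'):
    d=snap(n); cv2.imwrite(f'pics/{n}0.png',d['frame']); W=cloud(d); np.savez(f'{n}0.npz',W=W,f=d['frame'])
    for o in 'conveyor bar roller stand fork cradle tape carton spray driver'.split():
        for r in cams.spot_in(o,n)[:3]:
            a=r['rect']; c=W[int((a[1]+a[3])/2),int((a[0]+a[2])/2)]
            print(n,o,round(r['confidence'],2),np.round(a),np.round(c,3))
print(bot.get_obs())
E
```

```text
pics
top conveyor 0.64 [319. 138. 436. 262.] [ 0.55  -0.145  0.078]
top conveyor 0.41 [291. 105. 327. 142.] [ 0.784  0.051 -0.002]
top bar 0.7 [319. 179. 349. 194.] [ 0.586 -0.023  0.077]
top roller 0.85 [347. 184. 424. 214.] [ 0.553 -0.166  0.084]
top roller 0.65 [317. 136. 436. 261.] [ 0.556 -0.142  0.082]
top stand 0.93 [363.  83. 392. 122.] [ 0.854 -0.155  0.004]
top stand 0.86 [138. 226. 180. 266.] [0.408 0.452 0.053]
top stand 0.78 [271. 211. 301. 245.] [0.466 0.099 0.116]
top fork 0.72 [279. 222. 292. 239.] [0.461 0.102 0.117]
top cradle 0.93 [192. 186. 252. 225.] [0.53  0.296 0.008]
top tape 0.97 [291. 102. 326. 140.] [ 0.79   0.051 -0.   ]
top carton 0.69 [350. 185. 424. 212.] [ 0.556 -0.169  0.081]
top carton 0.63 [218. 104. 269. 145.] [0.754 0.232 0.071]
top spray 0.85 [452. 159. 490. 185.] [ 0.627 -0.379  0.143]
top driver 0.88 [212. 269. 245. 291.] [0.318 0.262 0.023]
side conveyor 0.61 [297. 152. 420. 240.] [ 0.563 -0.209 -0.003]
side bar 0.57 [310. 197. 331. 206.] [ 0.571 -0.006  0.08 ]
side roller 0.78 [334. 173. 378. 196.] [ 0.54  -0.154  0.074]
side stand 0.65 [310.
[... 573 characters left out ...]
e driver 0.33 [294. 155. 417. 240.] [ 0.567 -0.197 -0.001]
{'time': 1.1, 'q': array([-6.86972931e+01,  4.98054281e+00,  1.00794976e+01,  9.50999775e+01,
       -1.94671689e-03,  8.99992136e+01]), 'qd': array([ 0.01355409, -0.02305621,  0.06310145, -0.05845412, -0.03442986,
       -0.00349354]), 'joint_efforts': array([ 1.74943209e-03, -5.20107937e+01,  4.64864945e+01,  1.63793804e-03,
        1.66891264e-04, -2.54730210e-06]), 'ee_pos': array([ 0.1998044 , -0.51242692,  0.23127988]), 'tcp_rot': array([-27.71552497,  89.997801  , 173.58796842]), 'wrist_force': array([0.53895794, 0.74188598, 0.21511487]), 'torque': array([ 0.01109504, -0.02701285, -0.03952918]), 'opening': 0.08529611830533362}
```

```bash
python3 - <<'E'
import cv2,numpy as np
t=cv2.imread('pics/top0.png'); 
cv2.imwrite('pics/a.png',cv2.resize(t[75:305,120:500],None,fx=2.1,fy=2.1,interpolation=cv2.INTER_CUBIC))
s=cv2.imread('pics/side0.png')
cv2.imwrite('pics/b.png',cv2.resize(s[120:370,180:430],None,fx=2.4,fy=2.4,interpolation=cv2.INTER_CUBIC))
E
```

```text
(no output)
```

View pics/a.png

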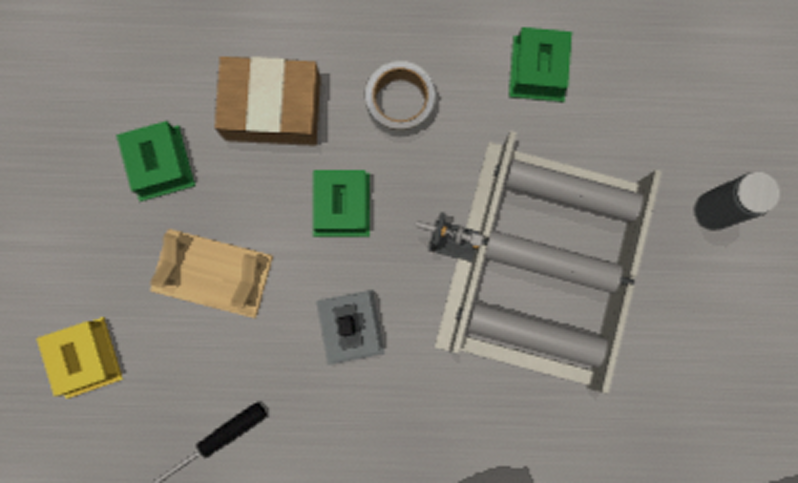

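View pics/b.png

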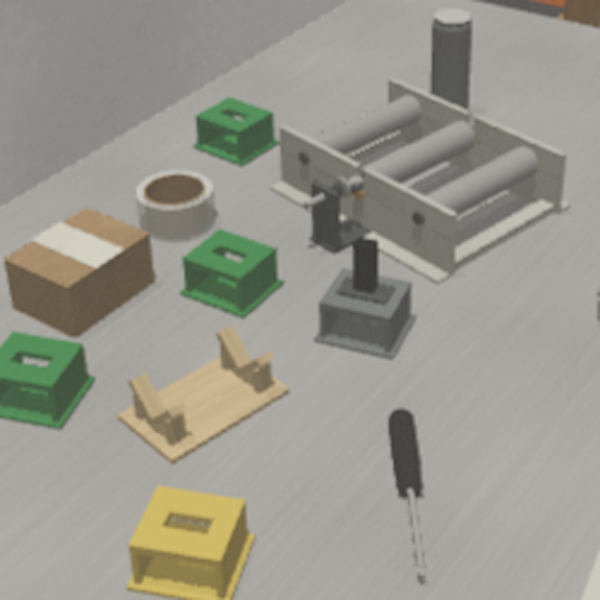

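```bash
python3 - <<'E'
from h import *
for n in('top','side'):
    W=np.load(n+'0.npz')['W'].reshape(-1,3); W=W[~np.isnan(W[:,0])]
    def sel(c,r,z0,z1):
        m=(np.hypot(*(W[:,:2]-c).T)<r)&(W[:,2]>z0)&(W[:,2]<z1); return W[m]
    def rect(P,l):
        r=cv2.minAreaRect((P[:,:2]*1000).astype(np.float32)); print(n,l,len(P),np.round(r[0],1),np.round(r[1],1),round(r[2],1),'zmed',np.round(np.median(P[:,2]),4))
    rect(sel((.46,.1),.06,.045,.062),'stand top')
    rect(sel((.46,.1),.06,.10,.13),'handle top')
    rect(sel((.55,-.145),.21,.075,.1),'conv high')
    rect(sel((.55,-.145),.26,.006,.1),'conv all')
    rect(sel((.53,.296),.1,.004,.07),'cradle')
    rect(sel((.53,.296),.1,.035,.07),'cradle tops')
    P=sel((.585,-.02),.05,.06,.1); print(n,'bar',P.round(3).tolist()[:60] if n=='top' else len(P))
E
```

```text
top stand top 655 [461.6 105.1] [79.8 70.1] 12.6 zmed 0.0515
top handle top 65 [461.4 105. ] [23.6 18.1] 12.3 zmed 0.1155
top conv high 2762 [ 564.9 -124.6] [293.5 300.3] 76.5 zmed 0.0802
top conv all 6516 [ 555.7 -135. ] [489.9 498.9] 55.1 zmed 0.0723
top cradle 1561 [529.8 295. ] [191.2 186.8] 60.2 zmed 0.0075
top cradle tops 234 [530.1 299.1] [128.4  72.1] 76.9 zmed 0.0454
top bar [[0.613, -0.014, 0.081], [0.61, -0.012, 0.082], [0.609, -0.014, 0.085], [0.61, -0.017, 0.081], [0.607, -0.012, 0.082], [0.607, -0.014, 0.085], [0.607, -0.017, 0.083], [0.603, -0.011, 0.088], [0.604, -0.014, 0.086], [0.604, -0.017, 0.082], [0.601, 0.018, 0.075], [0.602, 0.015, 0.07], [0.602, -0.009, 0.08], [0.601, -0.012, 0.082], [0.601, -0.014, 0.083], [0.602, -0.017, 0.081], [0.598, 0.018, 0.076], [0.598, 0.015, 0.077], [0.599, 0.013, 0.075], [0.598, 0.01, 0.079], [0.599, 0.007, 0.072], [0.6, 0.004, 0.072], [0.599, -0.009, 0.08], [0.599, -0.012, 0.082], [0.599, -0.015, 0.082], [0.596, 0.018, 0.075], [0.596, 0.015, 0.073], [0.596, 0.013, 0.076], [0.596, 0.01, 0.074], [0.596, 0.007, 0.077], [0.596, 0.004,
[... 382 characters left out ...]
], [0.593, -0.012, 0.08], [0.593, -0.015, 0.082], [0.594, -0.018, 0.076], [0.595, -0.026, 0.074], [0.595, -0.037, 0.071], [0.595, -0.04, 0.077], [0.591, 0.007, 0.07], [0.591, 0.004, 0.07], [0.591, 0.001, 0.073], [0.591, -0.001, 0.077], [0.591, -0.004, 0.075], [0.59, -0.007, 0.08], [0.59, -0.009, 0.085]]
side stand top 475 [460.5 104.4] [82.7 77.5] 12.2 zmed 0.0491
side handle top 80 [458.7 106.5] [24.7 20.6] 11.2 zmed 0.1108
side conv high 1232 [ 560.8 -129.3] [296.5 302.5] 76.7 zmed 0.0786
side conv all 5860 [ 573.7 -108.1] [427.7 465. ] 54.0 zmed 0.0583
side cradle 1290 [528.1 299.3] [151.1  91.9] 77.5 zmed 0.0074
side cradle tops 223 [529.2 299.2] [129.  75.] 77.2 zmed 0.0439
side bar 203
```

```bash
cat >> h.py <<'E'
from scipy.spatial.transform import Rotation as Rot
def Rt(o): return Rot.from_euler('xyz',o['tcp_rot'],degrees=True).as_matrix()
def rel(o,p,jaw):
    "shift in tool axes to world p, and roll (rad) so tool y lies along angle jaw deg (mod 180)"
    R=Rt(o); d=R.T@(np.array(p)-o['ee_pos']); g=np.degrees(np.arctan2(R[1,1],R[0,1]))
    # tool x down: positive roll turns clockwise seen from above
    s=1 if R[2,0]>0 else -1
    r=((jaw-g)*s+90)%180-90
    return np.round(d,4),round(np.radians(r),4),'now jaw',round(g,1),'q6',round(o['q'][5],1)
def wrist():
    o=bot.get_obs(); d=snap('wrist'); M=np.array(d['mount']); R=Rt(o)
    # camera->world
    Rc=R@M[:3,:3]; tc=R@M[:3,3]+o['ee_pos']; d['R']=Rc.T; d['t']=-Rc.T@tc; d['o']=o; return d
E
python3 - <<'E'
from h import *
o=bot.get_obs(); print(Rt(o).round(2)); print(rel(o,[.461,.105,.2],102.5))
for n in('top','side'):
    W=np.load(n+'0.npz')['W'].reshape(-1,3); W=W[~np.isnan(W[:,0])]
    for yaw in(-12.5,-13,-13.5,-14,-14.5):
        a=np.radians(yaw); L=(W[:,:2]-[.552,-.145])@np.array([[np.cos(a),-np.sin(a)],[np.sin(a),np.cos(a)]])
        z=W[:,2]; e=lambda m,k:np.percentile(L[m,k]*1000,[3,97]).round(1)
        r1=(z>.078)&(z<.092)&(abs(L[:,1]-.099)<.012)&(abs(L[:,0])<.17)&(abs(L[:,0])>.03)
        r2=(z>.078)&(z<.092)&(abs(L[:,1]+.099)<.012)&(abs(L[:,0])<.17)&(abs(L[:,0])>.03)
        ro=(z>.074)&(z<.086)&(abs(L[:,1])<.07)&(abs(L[:,0])<.013)
        f=[np.polyfit(L[r,0],L[r,1],1) for r in(r1,r2)]
        print(n,yaw,[ (round(np.degrees(q[0]),2),round(q[1]*1000,1)) for q in f],e(r1,0),e(r2,0),r1.sum(),r2.sum(), L[ro,0].mean()*1000)
E
```

```text
[[-0.    0.36 -0.93]
 [ 0.   -0.93 -0.36]
 [-1.   -0.    0.  ]]
(array([ 0.0313, -0.4803, -0.4677]), np.float64(0.1536), 'now jaw', np.float64(-68.7), 'q6', np.float64(90.0))Traceback (most recent call last):
  File "<stdin>", line 11, in <module>
    raise TypeError("expected non-empty vector for x")
TypeError: expected non-empty vector for x
```

```bash
python3 - <<'E'
from h import *
for n in('top','side'):
    W=np.load(n+'0.npz')['W'].reshape(-1,3); W=W[~np.isnan(W[:,0])]
    for yaw in(-13.5,):
        a=np.radians(yaw); L=(W[:,:2]-[.555,-.167])@np.array([[np.cos(a),-np.sin(a)],[np.sin(a),np.cos(a)]])
        z=W[:,2]; e=lambda m,k:np.percentile(L[m,k]*1000,[1,99]).round(1) if m.any() else None
        r1=(z>.075)&(z<.095)&(abs(L[:,1]-.099)<.012)&(abs(L[:,0])<.17)&(abs(L[:,0])>.03)
        r2=(z>.075)&(z<.095)&(abs(L[:,1]+.099)<.012)&(abs(L[:,0])<.17)&(abs(L[:,0])>.03)
        ro=(z>.07)&(z<.086)&(abs(L[:,1])<.07)&(abs(L[:,0])<.015)
        br=(z>.073)&(z<.09)&(L[:,1]>.145)&(L[:,1]<.175)&(abs(L[:,0])<.04)
        co=(z>.076)&(z<.09)&(L[:,1]>.125)&(L[:,1]<.140)&(abs(L[:,0])<.02)
        for m in (r1,r2,ro,br,co): print(n,m.sum(), e(m,0),e(m,1), np.polyfit(L[m,0],L[m,1],1).round(4) if m.sum()>5 else '')
        print(np.polyfit(L[ro,1],L[ro,0],1).round(4))
E
```

```text
top 301 [-147.7  145.6] [ 87.5 103.5] [0.0006 0.0988]
top 360 [-147.9  146.6] [-102.9  -87.5] [-0.0002 -0.0972]
top 547 [-14.8  14.6] [-68.8  68.8] [ 0.0035 -0.0005]
top 70 [-22.2  19. ] [146.  172.3] [-0.0039  0.1594]
top 17 [-10.7   8.3] [130.5 138.7] [0.0576 0.1338]
[ 0.0002 -0.0008]
side 268 [-152.6  142.1] [ 92.3 105.9] [-0.0007  0.1   ]
side 235 [-152.7  145.2] [-107.7  -88.4] [-0.0019 -0.0976]
side 195 [-14.7  11.1] [-68.   68.9] [-0.0012  0.002 ]
side 48 [-24.8  17.4] [148.2 169.4] [-0.0258  0.1605]
side 11 [-13.5   6.4] [125.6 138.7] [-0.2048  0.1325]
[-0.     -0.0054]
```

apply_moves(
  commands=[
    [0.03, -0.05, -0.05, 0.05, 1],
    [0.03, -0.1, -0.1, 0.1, 1],
    [0.03, -0.15, -0.15, 0.1536, 1],
    [0.03, -0.2, -0.2, 0.1536, 1],
    [0.03, -0.25, -0.25, 0.1536, 1],
    [0.03, -0.3, -0.3, 0.1536, 1],
    [0.03, -0.35, -0.35, 0.1536, 1],
    [0.0, -0.4, -0.4, 0.1536, 1],
    [0.0, -0.44, -0.44, 0.1536, 1],
    [0.0, -0.48, -0.468, 0.1536, 1],
    [0.0, -0.48, -0.468, 0.1536, 1],
    [0.0, -0.48, -0.468, 0.1536, 1],
  ],
)

```text
time: 2.3
ee_pos: [0.4339, 0.0363, 0.2258]
tcp_rot: [166.4, 89.9, -1.1]
wrist_force: [1.1, -2.7, 0.2]
opening: 0.0853
```

```bash
python3 - <<'E'
from h import *
d=wrist(); o=d['o']; print(rel(o,[.461,.105,.058],102.5), o['tcp_rot'],o['ee_pos']); cv2.imwrite('pics/w1.png',d['frame'])
W=cloud(d).reshape(-1,3); W=W[~np.isnan(W[:,0])]
for z0,z1,r in((.045,.06,.06),(.105,.125,.04)):
    P=W[(np.hypot(*(W[:,:2]-[.461,.105]).T)<r)&(W[:,2]>z0)&(W[:,2]<z1)]
    if len(P)>5:
        q=cv2.minAreaRect((P[:,:2]*1000).astype(np.float32)); print(len(P),q,np.median(P[:,2]))
print(d['mount'],W[:,2].min())
E
```

```text
(array([ 0.1678, -0.0612, -0.0412]), np.float64(0.0003), 'now jaw', np.float64(-77.5), 'q6', np.float64(172.3)) [166.35666214  89.9387142   -1.12636631] [0.43387934 0.03633112 0.22579284]
4211 ((462.798828125, 106.06468963623047), (79.8792495727539, 70.38838195800781), 12.380072593688965) 0.05089686308361871
630 ((462.96673583984375, 105.89559173583984), (24.052677154541016, 18.279911041259766), 11.975388526916504) 0.11517367665299819
[[-4.03932248e-04 -2.85469894e-01  9.58387592e-01 -1.43330863e-01]
 [ 9.99999795e-01 -5.92403450e-04  2.45014457e-04 -8.25875859e-04]
 [ 4.97807865e-04  9.58387494e-01  2.85470075e-01 -7.33745374e-02]
 [ 0.00000000e+00  0.00000000e+00  0.00000000e+00  1.00000000e+00]] -0.002972882668543761
```

View pics/w1.png

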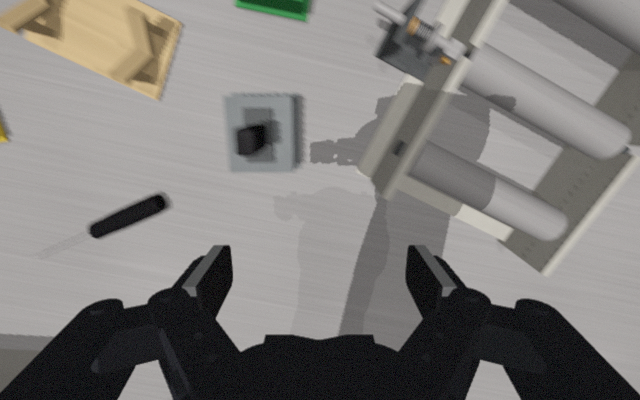

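apply_moves(
  commands=[
    [0, -0.02, -0.015, -0.149, 1],
    [0, -0.04, -0.03, -0.298, 1],
    [0, -0.0614, -0.0424, -0.447, 1],
    [0, -0.0614, -0.0424, -0.596, 1],
    [0, -0.0614, -0.0424, -0.745, 1],
    [0, -0.0614, -0.0424, -0.894, 1],
    [0, -0.0614, -0.0424, -1.043, 1],
    [0, -0.0614, -0.0424, -1.192, 1],
    [0, -0.0614, -0.0424, -1.341, 1],
    [0, -0.0614, -0.0424, -1.49, 1],
    [0, -0.0614, -0.0424, -1.639, 1],
    [0, -0.0614, -0.0424, -1.788, 1],
  ],
)

```text
time: 3.55
ee_pos: [0.4636, 0.111, 0.2259]
tcp_rot: [119.5, 89.8, 55.1]
wrist_force: [1.2, -0.2, -0.0]
opening: 0.0857
```

```bash
python3 - <<'E'
from h import *
o=bot.get_obs(); print(rel(o,[.462,.1055,.15],102.3), o['q'].round(1),o['ee_pos'])
E
```

```text
(array([ 0.0758, -0.0041,  0.0044]), np.float64(-1.3396), 'now jaw', np.float64(25.5), 'q6', np.float64(77.8)) [13.4 -5.3 -0.8 94.4  0.1 77.8] [0.46362931 0.11102807 0.22586641]
```

apply_moves(
  commands=[
    [0, -0.004, 0.004, -0.149, 1],
    [0, -0.004, 0.004, -0.298, 1],
    [0, -0.004, 0.004, -0.447, 1],
    [0, -0.004, 0.004, -0.596, 1],
    [0, -0.004, 0.004, -0.745, 1],
    [0, -0.004, 0.004, -0.894, 1],
    [0, -0.004, 0.004, -1.043, 1],
    [0, -0.004, 0.004, -1.192, 1],
    [0, -0.004, 0.004, -1.34, 1],
    [0.02, -0.004, 0.004, -1.34, 1],
    [0.05, -0.004, 0.004, -1.34, 1],
    [0.05, -0.004, 0.004, -1.34, 1],
  ],
)

```text
time: 4.75
ee_pos: [0.4603, 0.1054, 0.1726]
tcp_rot: [142.1, 89.8, 154.4]
wrist_force: [0.3, -0.4, 0.3]
opening: 0.0856
```

```bash
python3 - <<'E'
from h import *
o=bot.get_obs(); print(rel(o,[.462,.1055,.061],102.3), o['q'].round(1),o['ee_pos'],o['tcp_rot'])
E
```

```text
(array([ 0.1115, -0.0005,  0.002 ]), np.float64(0.0003), 'now jaw', np.float64(102.3), 'q6', np.float64(0.5)) [12.8 -6.3 -7.6 88.9  0.1  0.5] [0.46030258 0.10541901 0.17255512] [142.06863233  89.79388748 154.38875099]
```

apply_moves(
  commands=[
    [0.04, 0, 0.002, 0, 1],
    [0.08, 0, 0.002, 0, 1],
    [0.105, 0, 0.002, 0, 1],
    [0.112, 0, 0.002, 0, 1],
    [0.1125, 0, 0.002, 0, 1],
    [0.1125, 0, 0.002, 0, -0.2],
    [0.1125, 0, 0.002, 0, -0.7],
    [0.1125, 0, 0.002, 0, -1],
    [0.1125, 0, 0.002, 0, -1],
    [0.1125, 0, 0.002, 0, -1],
    [0.1125, 0, 0.002, 0, -1],
    [0.1125, 0, 0.002, 0, -1],
  ],
  newtons=40,
)

```text
time: 5.95
ee_pos: [0.4623, 0.106, 0.0607]
tcp_rot: [131.1, 89.8, 143.4]
wrist_force: [-0.1, -0.3, 5.9]
opening: 0.0175
```

apply_moves(
  commands=[
    [0, 0, 0, 0, -1],
    [0, 0, 0, 0, -1],
    [-0.003, 0, 0, 0, -1],
    [-0.006, 0, 0, 0, -1],
  ],
  newtons=110,
)

```text
time: 6.35
ee_pos: [0.4619, 0.1059, 0.0664]
tcp_rot: [144.4, 89.8, 156.7]
wrist_force: [0.2, 0.1, -1.7]
opening: 0.0167
```

```bash
python3 - <<'E'
from h import *
o=bot.get_obs(); print(o['ee_pos'],o['tcp_rot'],o['wrist_force'],o['opening'])
E
```

```text
[0.4618584  0.10594167 0.06635602] [144.41409371  89.79283731 156.72911392] [ 0.2111981   0.08413327 -1.67957442] 0.016677926242159885
```

apply_moves(
  commands=[
    [-0.02, 0, 0, 0, -1],
    [-0.045, 0, 0, 0, -1],
    [-0.08, 0, 0, 0, -1],
    [-0.115, 0, 0, 0, -1],
    [-0.115, 0, 0, 0, -1],
  ],
)

```text
time: 6.85
ee_pos: [0.4638, 0.1061, 0.186]
tcp_rot: [32.4, 89.8, 44.7]
wrist_force: [0.1, 0.2, -2.0]
opening: 0.0167
```

```bash
python3 - <<'E'
from h import *
o=bot.get_obs(); print(o['ee_pos'],o['tcp_rot'],rel(o,[.5827,-.0464,.181],76.5))
E
```

```text
[0.46379008 0.10614915 0.18600344] [32.37652254 89.76690955 44.69660179] (array([ 0.0049, -0.1744,  0.0836]), np.float64(0.4506), 'now jaw', np.float64(102.3), 'q6', np.float64(0.5))
```

apply_moves(
  commands=[
    [0.0, -0.04, 0.02, 0.1, -1],
    [0.0, -0.08, 0.04, 0.2, -1],
    [0.0, -0.12, 0.06, 0.3, -1],
    [0.0, -0.15, 0.075, 0.4, -1],
    [0.0, -0.174, 0.0836, 0.45, -1],
    [0.0, -0.174, 0.0836, 0.45, -1],
    [0.0, -0.174, 0.0836, 0.45, -1],
    [0.0, -0.174, 0.0836, 0.45, -1],
  ],
)

```text
time: 7.65
ee_pos: [0.5821, -0.0453, 0.1856]
tcp_rot: [69.1, 89.8, 55.7]
wrist_force: [-0.3, -0.1, -0.3]
opening: 0.0168
```

```bash
python3 - <<'E'
from h import *
d=wrist(); o=d['o']; print(o['ee_pos'],o['tcp_rot'],rel(o,[.5827,-.0464,.181],76.5))
np.savez('w2.npz',W=cloud(d)); cv2.imwrite('pics/w2.png',d['frame'])
K=np.array(d['camera_matrix']); print(K.round(1).tolist())
c,R=np.array([.554,-.166]),np.radians(-13.5)
def proj(p):
    q=d['R']@p+d['t']; q=K@q; return (q[:2]/q[2]).round(1)
for y in(.116,.123,.130): 
    for z in (.070,.0745): print(y,z,proj(np.array([c[0]-y*np.sin(R),c[1]+y*np.cos(R),z])))
T=Rt(o)
for zt in (-.0103+.0103+.0507,.0507-.024): 
    for x in(-.014,-.0065,.0065,.014): print('prong',x,proj(o['ee_pos']+T@np.array([zt,0,x])))
s=snap('side'); cv2.imwrite('pics/s2.png',s['frame']); np.savez('s2.npz',W=cloud(s))
t=snap('top'); cv2.imwrite('pics/t2.png',t['frame'])
a=cv2.resize(d['frame'][100:400,170:470],(600,600),interpolation=cv2.INTER_CUBIC)
cv2.imwrite('pics/c2.png',a)
E
```

```text
[ 0.58208421 -0.04533011  0.18560251] [69.09803065 89.78121845 55.70467778] (array([ 0.0046, -0.0009,  0.0008]), np.float64(0.0019), 'now jaw', np.float64(76.6), 'q6', np.float64(8.8))
[[295.3, 0.0, 318.8], [0.0, 295.3, 194.7], [0.0, 0.0, 1.0]]
0.116 0.07 [308.6 190.4]
0.116 0.0745 [308.5 191.8]
0.123 0.07 [316.3 190.4]
0.123 0.0745 [316.3 191.8]
0.13 0.07 [324.  190.4]
0.13 0.0745 [324.1 191.8]
prong -0.014 [317.3 195.5]
prong -0.0065 [317.4 205.8]
prong 0.0065 [317.4 223.3]
prong 0.014 [317.4 233.1]
prong -0.014 [317.1 206.8]
prong -0.0065 [317.2 218.3]
prong 0.0065 [317.2 237.7]
prong 0.014 [317.2 248.5]
```

View pics/w2.png

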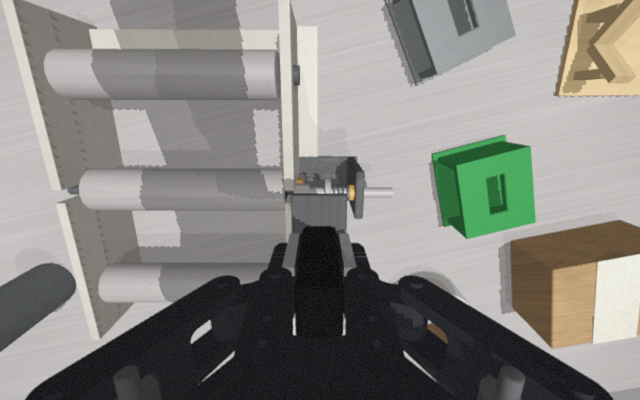

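```bash
python3 - <<'E'
import cv2
d=cv2.imread('pics/w2.png')
cv2.imwrite('pics/c2.png',cv2.resize(d[145:255,260:400],(770,605),interpolation=cv2.INTER_CUBIC))
E
```

```text
(no output)
```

View pics/c2.png

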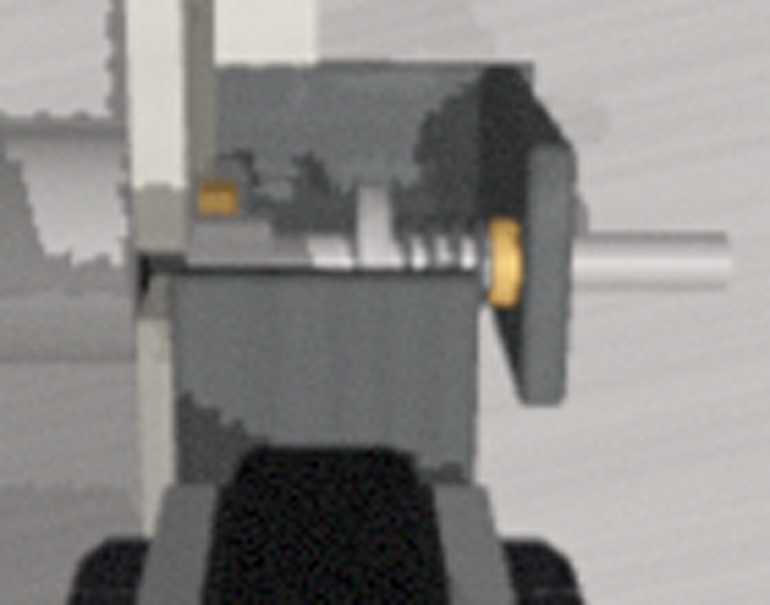

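```bash
cat > proj.py <<'E'
from h import *
E
python3 - <<'E'
from h import *
o=bot.get_obs(); d=wrist(); T=Rt(o); K=np.array(d['camera_matrix'])
def crop(p):
    q=d['R']@p+d['t']; q=K@q; q=q[:2]/q[2]; return ((q-[260,145])*5.5).round(0)
def conv(x,y,z): 
    a=np.radians(-13.5); return np.array([.554+x*np.cos(a)-y*np.sin(a),-.166+x*np.sin(a)+y*np.cos(a),z])
def fork(x,y,z): return o['ee_pos']+T@np.array([.0507-z,y,x])
print('flange front top',crop(fork(-.028,-.015,.045)),crop(fork(-.028,.015,.045)), 'bottom',crop(fork(-.028,.015,.040)),crop(fork(-.028,-.015,.040)))
print('flange at x=0 sides',crop(fork(-.01,-.015,.045)),crop(fork(-.01,.015,.045)))
print('handle top front',crop(fork(-.012,-.009,.105)),crop(fork(-.012,.009,.105)))
print('rod',crop(conv(0,.19,.07)),'collar',crop(conv(-.0,.130,.083)),crop(conv(0,.135,.083)),crop(conv(-.013,.1325,.07)))
print('nose corner',crop(conv(-.007,.116,.0735)), 'rail in/out top',crop(conv(-.05,.095,.085)),crop(conv(-.05,.103,.085)))
print('bracket',crop(conv(-.022,.16,.082)),crop(conv(.022,.16,.082)), o['ee_pos'])
D=snap('side')
E
```

```text
flange front top [156. 273.] [469. 273.] bottom [465. 258.] [161. 258.]
flange at x=0 sides [161. 447.] [465. 447.]
handle top front [164. 786.] [450. 786.]
rod [712. 247.] collar [352. 270.] [384. 270.] [366. 171.]
nose corner [265. 212.] rail in/out top [119. -50.] [173. -50.]
bracket [547. 132.] [535. 397.] [ 0.58229524 -0.04517592  0.18617381]
```

apply_moves(
  commands=[
    [0.02, -0.001, 0.0021, 0, -1],
    [0.04, -0.001, 0.0021, 0, -1],
    [0.053, -0.001, 0.0021, 0, -1],
    [0.056, -0.001, 0.0021, 0, -1],
    [0.057, -0.001, 0.0021, 0, -1],
    [0.057, -0.001, 0.0021, 0, -1],
  ],
)

```text
time: 8.5
ee_pos: [0.5847, -0.0466, 0.1301]
tcp_rot: [45.7, 89.7, 32.3]
wrist_force: [0.7, -0.1, -0.7]
opening: 0.0167
```

```bash
python3 - <<'E'
from h import *
o=bot.get_obs(); print(o['ee_pos'],o['wrist_force'],o['torque'],rel(o,[.5827,-.0464,.181],76.5))
E
```

```text
[ 0.58471018 -0.04660128  0.13009006] [ 0.71386966 -0.13424683 -0.7421096 ] [-0.0122987   0.02423366 -0.01369521] (array([-0.0509, -0.0001, -0.0018]), np.float64(0.0019), 'now jaw', np.float64(76.6), 'q6', np.float64(8.7))
```

apply_moves(
  commands=[
    [0.002, 0, 0, 0, -1],
    [0.004, 0, 0, 0, -1],
    [0.005, 0, 0, 0, -1],
    [0.006, 0, 0, 0, -1],
    [0.006, 0, 0, 0, -1],
  ],
)

```text
time: 9.0
ee_pos: [0.5847, -0.0466, 0.1239]
tcp_rot: [47.2, 89.7, 33.8]
wrist_force: [-0.4, 0.5, -0.7]
opening: 0.0166
```

apply_moves(
  commands=[
    [0.001, 0, 0, 0, -1],
    [0.002, 0, 0, 0, -1],
    [0.0025, 0, 0, 0, -1],
    [0.0025, 0, 0, 0, -1],
  ],
)

```text
time: 9.4
ee_pos: [0.5846, -0.0466, 0.1213]
tcp_rot: [48.4, 89.7, 35.0]
wrist_force: [-0.1, -0.2, -1.7]
opening: 0.0167
```

apply_moves(
  commands=[
    [0.002, 0, 0, 0, -1],
    [0.004, 0, 0, 0, -1],
    [0.006, 0, 0, 0, -1],
    [0.006, 0, 0, 0, -1],
  ],
)

```text
time: 9.8
ee_pos: [0.5845, -0.0466, 0.1149]
tcp_rot: [53.1, 89.7, 39.7]
wrist_force: [0.4, 0.0, -1.1]
opening: 0.0168
```

apply_moves(
  commands=[
    [0.002, 0, 0, 0, -1],
    [0.004, 0, 0, 0, -1],
    [0.006, 0, 0, 0, -1],
    [0.0075, 0, 0, 0, -1],
    [0.0075, 0, 0, 0, -1],
  ],
)

```text
time: 10.3
ee_pos: [0.5844, -0.0466, 0.1071]
tcp_rot: [57.1, 89.8, 43.7]
wrist_force: [0.3, 0.0, -2.0]
opening: 0.0168
```

```bash
cat > chk.py <<'E'
from h import *
d=wrist(); o=d['o']; W=cloud(d).reshape(-1,3); W=W[~np.isnan(W[:,0])]
a=np.radians(-13.5); X=np.array([np.cos(a),np.sin(a)]); Y=np.array([-np.sin(a),np.cos(a)])
L=np.c_[(W[:,:2]-[.556,-.1655])@np.c_[X,Y],W[:,2]]
f=lambda y0:L[(abs(L[:,0])<.006)&(abs(L[:,1]-y0)<.012)&(L[:,2]>.05)&(L[:,2]<.12),2]
print('roller top z at y=-60,0,60:',[ (round(float(np.median(f(y))),4),len(f(y))) if len(f(y)) else None for y in(-.06,0,.06)])
p=(o['ee_pos'][:2]-[.556,-.1655])@np.c_[X,Y]; F=o['wrist_force']
print('tcp conv mm',(p*1000).round(2),'z',o['ee_pos'][2].round(4),'F x,y,z',(F[:2]@np.c_[X,Y]).round(1),F[2].round(1),'T',o['torque'].round(2),'t',o['time'])
E
python3 chk.py
```

```text
roller top z at y=-60,0,60: [(0.0802, 685), (0.0804, 676), (0.0807, 677)]
tcp conv mm [ -0.17 122.29] z 0.1071 F x,y,z [0.3 0.1] -2.0 T [-0.04  0.09 -0.04] t 10.3
```

apply_moves(
  commands=[
    [0, 0.001, 0, 0, -1],
    [0, 0.002, 0, 0, -1],
    [0, 0.003, 0, 0, -1],
    [0, 0.003, 0, 0, -1],
  ],
)

```text
time: 10.75
ee_pos: [0.5852, -0.0435, 0.1073]
tcp_rot: [53.8, 89.7, 40.4]
wrist_force: [-0.7, -1.0, -1.0]
opening: 0.0169
```

```bash
python3 chk.py
```

```text
roller top z at y=-60,0,60: [(0.0802, 649), (0.0804, 680), (0.0806, 683)]
tcp conv mm [-9.0000e-02  1.2547e+02] z 0.1073 F x,y,z [-0.4 -1.1] -1.0 T [ 0.03  0.04 -0.04] t 10.75
```

apply_moves(
  commands=[
    [0, 0.0005, 0, 0, -1],
    [0, 0.001, 0, 0, -1],
    [0, 0.0015, 0, 0, -1],
    [0, 0.0015, 0, 0, -1],
  ],
)

```text
time: 11.2
ee_pos: [0.5853, -0.043, 0.1073]
tcp_rot: [31.0, 89.8, 17.5]
wrist_force: [-1.3, -6.3, -0.4]
opening: 0.0168
```

apply_moves(
  commands=[
    [0, 0.0005, 0, 0, -1],
    [0, 0.001, 0, 0, -1],
    [0, 0.0015, 0, 0, -1],
    [0, 0.0015, 0, 0, -1],
  ],
)

```text
time: 11.6
ee_pos: [0.5854, -0.0425, 0.1073]
tcp_rot: [-9.7, 89.9, -23.2]
wrist_force: [-2.4, -7.1, -0.8]
opening: 0.017
```

```bash
python3 chk.py
```

```text
roller top z at y=-60,0,60: [(0.0802, 660), (0.0804, 672), (0.0806, 679)]
tcp conv mm [-1.200e-01  1.265e+02] z 0.1073 F x,y,z [-0.7 -7.4] -0.8 T [-1.69  0.43 -0.  ] t 11.6
```

apply_moves(
  commands=[
    [0, 0.0012, 0, 0, -1],
    [0, 0.0016, 0, 0, -1],
    [0, 0.002, 0, 0, -1],
    [0, 0.002, 0, 0, -1],
  ],
)

```text
time: 12.05
ee_pos: [0.5856, -0.0415, 0.1073]
tcp_rot: [-45.4, 89.8, -58.9]
wrist_force: [-1.5, -7.7, -0.5]
opening: 0.0171
```

```bash
python3 chk.py
```

```text
roller top z at y=-60,0,60: [(0.0802, 634), (0.0804, 648), (0.0806, 680)]
tcp conv mm [ -0.13 127.47] z 0.1073 F x,y,z [ 0.3 -7.8] -0.5 T [-1.77  0.52  0.03] t 12.05
```

apply_moves(
  commands=[
    [0, 0.0015, 0, 0, -1],
    [0, 0.002, 0, 0, -1],
    [0, 0.0022, 0, 0, -1],
    [0, 0.0022, 0, 0, -1],
  ],
)

```text
time: 12.5
ee_pos: [0.5859, -0.0405, 0.1073]
tcp_rot: [-62.0, 89.7, -75.6]
wrist_force: [-1.9, -8.3, -0.4]
opening: 0.017
```

```bash
python3 chk.py
```

```text
roller top z at y=-60,0,60: [(0.0802, 615), (0.0804, 665), (0.0806, 666)]
tcp conv mm [-1.1000e-01  1.2851e+02] z 0.1073 F x,y,z [ 0.1 -8.5] -0.4 T [-1.85  0.39 -0.03] t 12.5
```

apply_moves(
  commands=[
    [0, 0.0015, 0, 0, -1],
    [0, 0.002, 0, 0, -1],
    [0, 0.0024, 0, 0, -1],
    [0, 0.0024, 0, 0, -1],
  ],
)

```text
time: 12.95
ee_pos: [0.5861, -0.0393, 0.1073]
tcp_rot: [-71.5, 89.6, -85.1]
wrist_force: [-1.9, -7.8, 0.7]
opening: 0.0167
```

```bash
python3 chk.py
```

```text
roller top z at y=-60,0,60: [(0.0801, 602), (0.0804, 679), (0.0806, 666)]
tcp conv mm [ -0.15 129.71] z 0.1073 F x,y,z [-0. -8.] 0.7 T [-1.88  0.5   0.03] t 12.95
```

apply_moves(
  commands=[
    [0, 0.0015, 0, 0, -1],
    [0, 0.002, 0, 0, -1],
    [0, 0.0024, 0, 0, -1],
    [0, 0.0024, 0, 0, -1],
  ],
)

```text
time: 13.4
ee_pos: [0.5864, -0.0383, 0.1073]
tcp_rot: [-75.8, 89.4, -89.5]
wrist_force: [-0.5, -8.2, 0.1]
opening: 0.0168
```

```bash
python3 chk.py
```

```text
roller top z at y=-60,0,60: [(0.0802, 582), (0.0804, 660), (0.0806, 665)]
tcp conv mm [-1.3000e-01  1.3081e+02] z 0.1073 F x,y,z [ 1.4 -8.1] 0.1 T [-2.01  0.54  0.04] t 13.4
```

```bash
python3 - <<'E'
from h import *
d=wrist()
cv2.imwrite('pics/c3.png',cv2.resize(d['frame'][145:255,260:400],(770,605),interpolation=cv2.INTER_CUBIC))
E
```

```text
(no output)
```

View pics/c3.png

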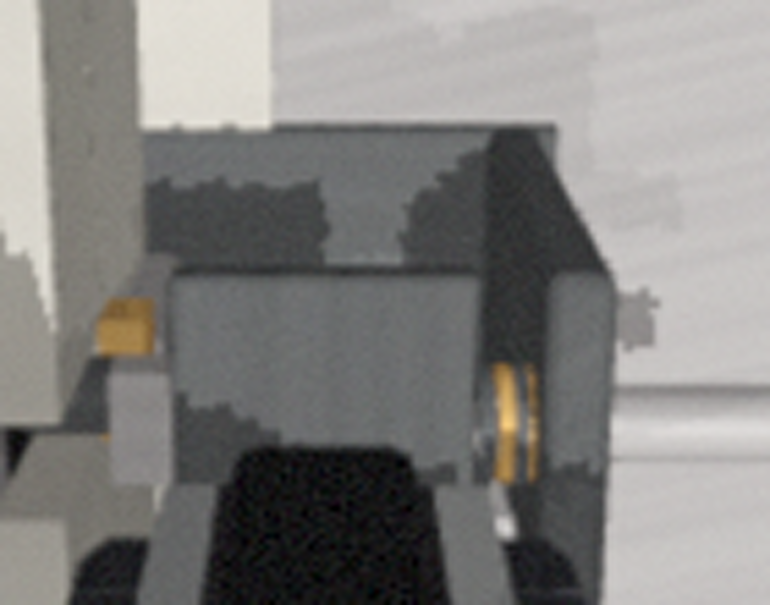

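apply_moves(
  commands=[
    [0, 0.0015, 0, 0, -1],
    [0, 0.002, 0, 0, -1],
    [0, 0.0024, 0, 0, -1],
    [0, 0.0024, 0, 0, -1],
  ],
)

```text
time: 13.9
ee_pos: [0.5866, -0.0372, 0.1073]
tcp_rot: [-78.9, 89.3, -92.6]
wrist_force: [-2.5, -8.2, -0.6]
opening: 0.0165
```

```bash
python3 chk.py
```

```text
roller top z at y=-60,0,60: [(0.0802, 572), (0.0804, 661), (0.0806, 678)]
tcp conv mm [ -0.15 131.87] z 0.1073 F x,y,z [-0.5 -8.6] -0.6 T [-2.09  0.56 -0.03] t 13.9
```

apply_moves(
  commands=[
    [0, 0.0015, 0, 0, -1],
    [0, 0.002, 0, 0, -1],
    [0, 0.0024, 0, 0, -1],
    [0, 0.0024, 0, 0, -1],
  ],
)

```text
time: 14.35
ee_pos: [0.5869, -0.0363, 0.1073]
tcp_rot: [-80.8, 89.1, -94.6]
wrist_force: [-3.1, -9.2, -0.4]
opening: 0.0167
```

```bash
python3 chk.py
```

```text
roller top z at y=-60,0,60: [(0.0802, 558), (0.0804, 653), (0.0806, 663)]
tcp conv mm [-1.3000e-01  1.3282e+02] z 0.1073 F x,y,z [-0.9 -9.6] -0.4 T [-2.17  0.55  0.03] t 14.35
```

apply_moves(
  commands=[
    [0, 0.0018, 0, 0, -1],
    [0, 0.0022, 0, 0, -1],
    [0, 0.0026, 0, 0, -1],
    [0, 0.0026, 0, 0, -1],
  ],
)

```text
time: 14.8
ee_pos: [0.5871, -0.0353, 0.1073]
tcp_rot: [-82.1, 88.9, -96.0]
wrist_force: [-2.3, -9.5, -0.6]
opening: 0.0167
```

```bash
python3 chk.py
```

```text
roller top z at y=-60,0,60: [(0.0802, 539), (0.0804, 645), (0.0806, 669)]
tcp conv mm [-1.2000e-01  1.3387e+02] z 0.1073 F x,y,z [ 0.  -9.7] -0.6 T [-2.29  0.62  0.03] t 14.8
```

apply_moves(
  commands=[
    [0, 0.0018, 0, 0, -1],
    [0, 0.0022, 0, 0, -1],
    [0, 0.0026, 0, 0, -1],
    [0, 0.0026, 0, 0, -1],
  ],
)

```text
time: 15.25
ee_pos: [0.5873, -0.0344, 0.1073]
tcp_rot: [-83.4, 88.7, -97.3]
wrist_force: [-2.5, -9.4, -0.8]
opening: 0.0167
```

```bash
python3 chk.py
```

```text
roller top z at y=-60,0,60: [(0.0803, 545), (0.0805, 639), (0.0805, 661)]
tcp conv mm [ -0.14 134.84] z 0.1073 F x,y,z [-0.3 -9.7] -0.8 T [-2.39  0.65  0.07] t 15.25
```

apply_moves(
  commands=[
    [0, 0.0018, 0, 0, -1],
    [0, 0.0022, 0, 0, -1],
    [0, 0.0026, 0, 0, -1],
    [0, 0.0026, 0, 0, -1],
  ],
)

```text
time: 15.7
ee_pos: [0.5876, -0.0334, 0.1073]
tcp_rot: [-84.2, 88.5, -98.1]
wrist_force: [-1.6, -10.2, -0.1]
opening: 0.017
```

```bash
python3 chk.py
```

```text
roller top z at y=-60,0,60: [(0.0802, 540), (0.0804, 637), (0.0807, 655)]
tcp conv mm [-1.3000e-01  1.3577e+02] z 0.1073 F x,y,z [  0.9 -10.3] -0.1 T [-2.39  0.66  0.  ] t 15.7
```

apply_moves(
  commands=[
    [0, 0.0018, 0, 0, -1],
    [0, 0.0022, 0, 0, -1],
    [0, 0.0026, 0, 0, -1],
    [0, 0.0026, 0, 0, -1],
  ],
)

```text
time: 16.15
ee_pos: [0.5878, -0.0326, 0.1073]
tcp_rot: [-84.8, 88.3, -98.9]
wrist_force: [-2.7, -9.1, 0.2]
opening: 0.0171
```

```bash
python3 chk.py
```

```text
roller top z at y=-60,0,60: [(0.0802, 540), (0.0805, 628), (0.0806, 654)]
tcp conv mm [-1.3000e-01  1.3662e+02] z 0.1073 F x,y,z [-0.5 -9.5] 0.2 T [-2.52  0.68  0.03] t 16.15
```

apply_moves(
  commands=[
    [0, 0.0018, 0, 0, -1],
    [0, 0.0022, 0, 0, -1],
    [0, 0.0026, 0, 0, -1],
    [0, 0.0026, 0, 0, -1],
  ],
)

```text
time: 16.6
ee_pos: [0.5879, -0.0319, 0.1073]
tcp_rot: [-85.4, 88.1, -99.5]
wrist_force: [-2.4, -11.2, 0.1]
opening: 0.0169
```

```bash
python3 chk.py
```

```text
roller top z at y=-60,0,60: [(0.0802, 535), (0.0805, 620), (0.0806, 647)]
tcp conv mm [ -0.14 137.37] z 0.1073 F x,y,z [  0.3 -11.5] 0.1 T [-2.6   0.73  0.01] t 16.6
```

apply_moves(
  commands=[
    [0, 0.0018, 0, 0, -1],
    [0, 0.0022, 0, 0, -1],
    [0, 0.0026, 0, 0, -1],
    [0, 0.0026, 0, 0, -1],
  ],
)

```text
time: 17.05
ee_pos: [0.5881, -0.0311, 0.1073]
tcp_rot: [-85.7, 87.9, -99.9]
wrist_force: [-3.4, -11.1, -0.2]
opening: 0.017
```

```bash
python3 chk.py
```

```text
roller top z at y=-60,0,60: [(0.0803, 533), (0.0805, 617), (0.0807, 639)]
tcp conv mm [ -0.15 138.14] z 0.1073 F x,y,z [ -0.7 -11.6] -0.2 T [-2.63  0.7   0.01] t 17.05
```

```bash
python3 - <<'E'
from h import *
d=wrist()
cv2.imwrite('pics/c4.png',cv2.resize(d['frame'][145:255,220:380],(800,550),interpolation=cv2.INTER_CUBIC))
E
```

```text
(no output)
```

View pics/c4.png

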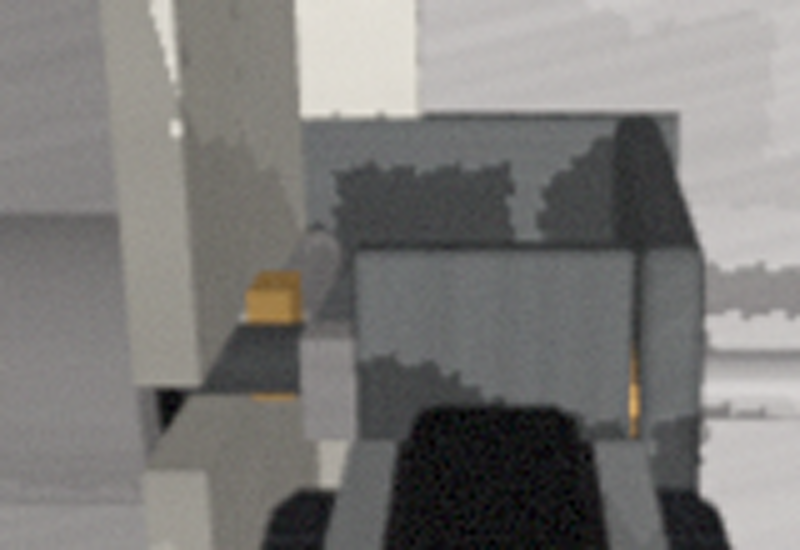

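apply_moves(
  commands=[
    [0, 0.0018, 0, 0, -1],
    [0, 0.0022, 0, 0, -1],
    [0, 0.0026, 0, 0, -1],
    [0, 0.0026, 0, 0, -1],
  ],
)

```text
time: 17.55
ee_pos: [0.5883, -0.0305, 0.1073]
tcp_rot: [-86.1, 87.7, -100.4]
wrist_force: [-3.6, -11.8, 1.0]
opening: 0.0169
```

```bash
python3 chk.py
```

```text
roller top z at y=-60,0,60: [(0.0802, 526), (0.0805, 615), (0.0807, 644)]
tcp conv mm [-1.3000e-01  1.3878e+02] z 0.1073 F x,y,z [ -0.7 -12.3] 1.0 T [-2.72  0.68  0.02] t 17.55
```

apply_moves(
  commands=[
    [0, 0.0018, 0, 0, -1],
    [0, 0.0022, 0, 0, -1],
    [0, 0.0026, 0, 0, -1],
    [0, 0.0026, 0, 0, -1],
  ],
)

```text
time: 18.0
ee_pos: [0.5884, -0.0299, 0.1073]
tcp_rot: [-86.5, 87.5, -100.8]
wrist_force: [-3.4, -10.8, 0.4]
opening: 0.0169
```

```bash
python3 chk.py
```

```text
roller top z at y=-60,0,60: [(0.0803, 523), (0.0805, 600), (0.0808, 641)]
tcp conv mm [ -0.16 139.44] z 0.1073 F x,y,z [ -0.8 -11.3] 0.4 T [-2.66  0.74  0.05] t 18.0
```

apply_moves(
  commands=[
    [0, 0.002, 0, 0, -1],
    [0, 0.0025, 0, 0, -1],
    [0, 0.0028, 0, 0, -1],
    [0, 0.0028, 0, 0, -1],
  ],
)

```text
time: 18.45
ee_pos: [0.5886, -0.0291, 0.1073]
tcp_rot: [-86.6, 87.2, -101.0]
wrist_force: [-2.7, -12.6, 0.5]
opening: 0.0166
```

```bash
python3 chk.py
```

```text
roller top z at y=-60,0,60: [(0.0802, 534), (0.0806, 598), (0.0809, 633)]
tcp conv mm [-1.3000e-01  1.4019e+02] z 0.1073 F x,y,z [  0.3 -12.9] 0.5 T [-2.87  0.72  0.04] t 18.45
```

apply_moves(
  commands=[
    [0, 0.002, 0, 0, -1],
    [0, 0.0025, 0, 0, -1],
    [0, 0.0028, 0, 0, -1],
    [0, 0.0028, 0, 0, -1],
  ],
)

```text
time: 18.9
ee_pos: [0.5887, -0.0284, 0.1073]
tcp_rot: [-86.9, 87.0, -101.4]
wrist_force: [-3.2, -12.2, 0.2]
opening: 0.0169
```

```bash
python3 chk.py
```

```text
roller top z at y=-60,0,60: [(0.0804, 536), (0.0807, 592), (0.081, 630)]
tcp conv mm [ -0.16 140.92] z 0.1073 F x,y,z [ -0.2 -12.6] 0.2 T [-2.82  0.79  0.03] t 18.9
```

apply_moves(
  commands=[
    [0, 0.002, 0, 0, -1],
    [0, 0.0024, 0, 0, -1],
    [0, 0.0026, 0, 0, -1],
    [0, 0.0026, 0, 0, -1],
  ],
)

```text
time: 19.35
ee_pos: [0.589, -0.0276, 0.1073]
tcp_rot: [-87.0, 86.8, -101.5]
wrist_force: [-2.9, -10.1, -0.4]
opening: 0.0169
```

```bash
python3 chk.py
```

```text
roller top z at y=-60,0,60: [(0.0846, 416), (0.0905, 585), (0.0966, 692)]
tcp conv mm [-1.4000e-01  1.4178e+02] z 0.1073 F x,y,z [ -0.4 -10.5] -0.4 T [-2.46  0.67  0.05] t 19.35
```

apply_moves(
  commands=[
    [0, 0.002, 0, 0, -1],
    [0, 0.0024, 0, 0, -1],
    [0, 0.0026, 0, 0, -1],
    [0, 0.0026, 0, 0, -1],
  ],
)

```text
time: 19.8
ee_pos: [0.5892, -0.0268, 0.1073]
tcp_rot: [-87.1, 86.6, -101.7]
wrist_force: [-2.4, -11.0, -0.1]
opening: 0.0165
```

```bash
python3 chk.py
```

```text
roller top z at y=-60,0,60: [(0.0846, 423), (0.0904, 574), (0.0965, 682)]
tcp conv mm [-1.400e-01  1.426e+02] z 0.1073 F x,y,z [  0.3 -11.3] -0.1 T [-2.58  0.72  0.08] t 19.8
```

```bash
cat > st.py <<'E'
from h import *
import sys
o=bot.get_obs(); T=Rt(o); print('toolx',T[:,0].round(4),'tooly',T[:,1].round(3),'tilt',round(np.degrees(np.arccos(-T[2,0])),2),'F',o['wrist_force'].round(1),'open',o['opening'].round(4),'t',o['time'])
a=np.radians(-13.5); B=np.c_[[np.cos(a),np.sin(a)],[-np.sin(a),np.cos(a)]]
print('pos',o['ee_pos'].round(4),'conv',((o['ee_pos'][:2]-[.556,-.1655])@B*1000).round(1),'conv tilt',(T[:2,0]@B).round(4))
def C(x,y,z): return np.r_[[.556,-.1655]+B@[x,y],z]
for s in sys.argv[1:]: print(s,rel(o,*eval(s)))
E
python3 st.py 'C(0,.1255,.1073),76.5' 'C(0,.1315,.1073),76.5'
```

```text
Traceback (most recent call last):
  File "st.py", line 3, in <module>
    o=bot.get_obs(); T=Rt(o); print('toolx',T[:,0].round(4),'tooly',T[:,1].round(3),'tilt',round(np.degrees(np.arccos(-T[2,0])),2),'F',o['wrist_force'].round(1),'open',o['opening'].round(4),'t',o['time'])
                                                                                                                                                                        ^^^^^^^^^^^^^^^^^^
AttributeError: 'float' object has no attribute 'round'
```

```bash
sed -i "s/o\['opening'\].round(4)/round(o['opening'],4)/" st.py; python3 st.py 'C(0,.1255,.1073),76.5' 'C(0,.1315,.1073),76.5'
```

```text
toolx [-0.0121 -0.058  -0.9982] tooly [ 0.252  0.966 -0.059] tilt 3.4 F [ -3.3 -10.4   0.4] open 0.017 t 19.85
pos [ 0.5891 -0.0268  0.1073] conv [-1.000e-01  1.426e+02] conv tilt [ 0.0018 -0.0592]
C(0,.1255,.1073),76.5 (array([ 0.001 , -0.0171,  0.0005]), np.float64(-0.0198), 'now jaw', np.float64(75.4), 'q6', np.float64(13.7))
C(0,.1315,.1073),76.5 (array([ 0.0007, -0.0111,  0.0004]), np.float64(-0.0198), 'now jaw', np.float64(75.4), 'q6', np.float64(13.7))
```

apply_moves(
  commands=[
    [0, -0.002, 0.0002, -0.005, -1],
    [0.0001, -0.004, 0.0002, -0.01, -1],
    [0.0002, -0.006, 0.0003, -0.015, -1],
    [0.0004, -0.008, 0.0003, -0.0198, -1],
    [0.0006, -0.01, 0.0004, -0.0198, -1],
    [0.0007, -0.012, 0.0004, -0.0198, -1],
    [0.0008, -0.0135, 0.0004, -0.0198, -1],
    [0.0008, -0.015, 0.0005, -0.0198, -1],
    [0.001, -0.0165, 0.0005, -0.0198, -1],
    [0.001, -0.017, 0.0005, -0.0198, -1],
    [0.001, -0.017, 0.0005, -0.0198, -1],
  ],
)

```text
time: 20.95
ee_pos: [0.5854, -0.0431, 0.1073]
tcp_rot: [-88.2, 86.6, -101.7]
wrist_force: [-0.6, -0.1, -2.6]
opening: 0.0169
```

```bash
python3 chk.py; python3 st.py 'C(0,.1255,.1073),76.5'
```

```text
roller top z at y=-60,0,60: [(0.0844, 520), (0.0904, 600), (0.0965, 706)]
tcp conv mm [5.0000e-02 1.2588e+02] z 0.1073 F x,y,z [-0.6 -0.2] -2.6 T [ 0.08 -0.07  0.08] t 20.95
toolx [-0.0118 -0.0576 -0.9983] tooly [ 0.233  0.971 -0.059] tilt 3.37 F [-0.3 -0.4 -2.6] open 0.0167 t 21.0
pos [ 0.5854 -0.0431  0.1073] conv [1.000e-01 1.259e+02] conv tilt [ 0.0019 -0.0588]
C(0,.1255,.1073),76.5 (array([ 0.0001, -0.0004, -0.0001]), np.float64(0.0002), 'now jaw', np.float64(76.5), 'q6', np.float64(10.9))
```

apply_moves(
  commands=[
    [-0.004, -0.0002, 0, 0, -1],
    [-0.008, -0.0005, 0, 0, -1],
    [-0.014, -0.0008, 0, 0, -1],
    [-0.02, -0.0012, 0, 0, -1],
    [-0.03, -0.0018, 0, 0, -1],
    [-0.05, -0.003, 0, 0, -1],
    [-0.075, -0.0045, 0, 0, -1],
    [-0.075, -0.0045, 0, 0, -1],
  ],
)

```text
time: 21.8
ee_pos: [0.5865, -0.0433, 0.1867]
tcp_rot: [-82.7, 86.7, -96.2]
wrist_force: [0.1, 0.3, -1.4]
opening: 0.0168
```

```bash
python3 chk.py; python3 st.py '[.4623,.1060,.186],102.3'
```

```text
roller top z at y=-60,0,60: [(0.0844, 287), (0.0905, 331), (0.0965, 370)]
tcp conv mm [  1.17 125.99] z 0.1867 F x,y,z [0.  0.3] -1.4 T [ 0.08 -0.05  0.04] t 21.8
toolx [-0.0083 -0.0578 -0.9983] tooly [ 0.233  0.971 -0.058] tilt 3.35 F [ 0.1  0.5 -1.9] open 0.0169 t 21.85
pos [ 0.5862 -0.0433  0.1846] conv [  0.8 125.9] conv tilt [ 0.0054 -0.0581]
[.4623,.1060,.186],102.3 (array([-0.009 ,  0.1159, -0.1552]), np.float64(-0.4503), 'now jaw', np.float64(76.5), 'q6', np.float64(10.9))
```

apply_moves(
  commands=[
    [-0.009, 0.03, -0.04, -0.1, -1],
    [-0.009, 0.06, -0.08, -0.2, -1],
    [-0.009, 0.09, -0.12, -0.3, -1],
    [-0.009, 0.11, -0.15, -0.4, -1],
    [-0.009, 0.117, -0.155, -0.45, -1],
    [-0.009, 0.117, -0.155, -0.45, -1],
    [-0.009, 0.117, -0.155, -0.45, -1],
    [-0.009, 0.117, -0.155, -0.45, -1],
  ],
)

```text
time: 22.65
ee_pos: [0.4632, 0.1063, 0.1856]
tcp_rot: [-110.8, 86.6, -98.7]
wrist_force: [0.6, 0.3, -1.9]
opening: 0.0169
```

```bash
python3 st.py '[.4625,.1070,.125],102.3' '[.4625,.1070,.075],102.3'
```

```text
toolx [-0.0088 -0.058  -0.9983] tooly [-0.211  0.976 -0.055] tilt 3.36 F [ 0.6  0.3 -1.9] open 0.0169 t 22.65
pos [0.4632 0.1063 0.1856] conv [-153.7  242.7] conv tilt [ 0.005  -0.0585]
[.4625,.1070,.125],102.3 (array([0.0604, 0.0041, 0.0008]), np.float64(-0.0017), 'now jaw', np.float64(102.2), 'q6', np.float64(2.6))
[.4625,.1070,.075],102.3 (array([0.1103, 0.0068, 0.0018]), np.float64(-0.0017), 'now jaw', np.float64(102.2), 'q6', np.float64(2.6))
```

apply_moves(
  commands=[
    [0.03, 0.002, 0.0005, 0, -1],
    [0.06, 0.004, 0.0008, 0, -1],
    [0.07, 0.0046, 0.001, 0, -1],
    [0.078, 0.005, 0.0012, 0, -1],
    [0.086, 0.0055, 0.0014, 0, -1],
    [0.094, 0.006, 0.0015, 0, -1],
    [0.102, 0.0064, 0.0017, 0, -1],
    [0.11, 0.0068, 0.0018, 0, -1],
    [0.11, 0.0068, 0.0018, 0, -1],
  ],
)

```text
time: 23.55
ee_pos: [0.462, 0.1069, 0.0743]
tcp_rot: [-112.1, 86.6, -100.0]
wrist_force: [-0.0, 0.4, -0.7]
opening: 0.0173
```

apply_moves(
  commands=[
    [0, -0.003, 0, 0, -1],
    [0, -0.005, 0, 0, -1],
    [0, -0.007, 0, 0, -1],
    [0, -0.007, 0, 0, -1],
  ],
)

```text
time: 23.95
ee_pos: [0.4634, 0.101, 0.0749]
tcp_rot: [-112.9, 86.8, -100.7]
wrist_force: [-1.5, 7.0, -0.8]
opening: 0.0168
```

```bash
python3 st.py '[.4625,.1070,.075],102.3'
```

```text
toolx [-0.0105 -0.0553 -0.9984] tooly [-0.212  0.976 -0.052] tilt 3.23 F [-1.5  7.  -0.8] open 0.0168 t 23.95
pos [0.4634 0.101  0.0749] conv [-152.2  237.5] conv tilt [ 0.0027 -0.0562]
[.4625,.1070,.075],102.3 (array([-0.0004,  0.0061,  0.0004]), np.float64(-0.0011), 'now jaw', np.float64(102.2), 'q6', np.float64(1.9))
```

apply_moves(
  commands=[
    [0, -0.0015, 0, 0, -1],
    [0, -0.003, 0, 0, -1],
    [0, -0.003, 0, 0, -1],
  ],
)

```text
time: 24.25
ee_pos: [0.4635, 0.1005, 0.075]
tcp_rot: [-116.1, 87.1, -103.8]
wrist_force: [-4.5, 15.3, -4.4]
opening: 0.017
```

apply_moves(
  commands=[
    [0, -0.003, 0, 0, -1],
    [0, -0.004, 0, 0, -1],
    [0, -0.004, 0, 0, -1],
  ],
)

```text
time: 24.55
ee_pos: [0.4636, 0.1001, 0.0751]
tcp_rot: [-121.6, 87.6, -109.2]
wrist_force: [-3.3, 20.9, -4.1]
opening: 0.0169
```

apply_moves(
  commands=[
    [0, -0.003, 0, 0, -1],
    [0, -0.004, 0, 0, -1],
    [0, -0.004, 0, 0, -1],
  ],
)

```text
time: 24.85
ee_pos: [0.4636, 0.0998, 0.0751]
tcp_rot: [-130.0, 88.0, -117.4]
wrist_force: [-4.4, 22.3, -3.9]
opening: 0.0163
```

```bash
python3 st.py '[.4625,.1070,.075],102.3'
```

```text
toolx [-0.016  -0.0308 -0.9994] tooly [-0.218  0.976 -0.027] tilt 1.99 F [-4.4 22.3 -3.9] open 0.0163 t 24.85
pos [0.4636 0.0998 0.0751] conv [-151.7  236.4] conv tilt [-0.0084 -0.0337]
[.4625,.1070,.075],102.3 (array([-0.0001,  0.0073,  0.0005]), np.float64(0.0047), 'now jaw', np.float64(102.6), 'q6', np.float64(0.5))
```

apply_moves(
  commands=[
    [0, -0.003, 0, 0, -1],
    [0, -0.004, 0, 0, -1],
    [0, -0.004, 0, 0, -1],
  ],
)

```text
time: 25.15
ee_pos: [0.4637, 0.0995, 0.0751]
tcp_rot: [-142.4, 88.4, -129.7]
wrist_force: [-4.3, 22.7, -3.9]
opening: 0.0167
```

apply_moves(
  commands=[
    [0, -0.003, 0, 0, -1],
    [0, -0.004, 0, 0, -1],
    [0, -0.004, 0, 0, -1],
  ],
)

```text
time: 25.45
ee_pos: [0.4637, 0.0993, 0.0751]
tcp_rot: [-161.1, 88.6, -148.3]
wrist_force: [-5.2, 21.9, -3.5]
opening: 0.0168
```

apply_moves(
  commands=[
    [0, -0.003, 0, 0, -1],
    [0, -0.004, 0, 0, -1],
    [0, -0.004, 0, 0, -1],
  ],
)

```text
time: 25.75
ee_pos: [0.4638, 0.099, 0.0752]
tcp_rot: [175.5, 88.7, -171.6]
wrist_force: [-5.1, 22.0, -3.3]
opening: 0.0167
```

```bash
python3 st.py '[.4625,.1060,.075],102.3'
```

```text
toolx [-0.0222 -0.0033 -0.9997] tooly [-0.224  0.975  0.002] tilt 1.29 F [-5.1 22.  -3.3] open 0.0167 t 25.75
pos [0.4638 0.099  0.0752] conv [-151.4  235.7] conv tilt [-0.0208 -0.0084]
[.4625,.1060,.075],102.3 (array([0.0002, 0.0071, 0.0003]), np.float64(0.0111), 'now jaw', np.float64(102.9), 'q6', np.float64(-0.9))
```

apply_moves(
  commands=[
    [0, 0.0035, 0.0002, 0.01, -1],
    [0, 0.007, 0.0003, 0.01, -1],
    [0.004, 0.007, 0.0003, 0.01, -1],
    [0.008, 0.007, 0.0003, 0.01, -1],
    [0.012, 0.007, 0.0003, 0.01, -1],
    [0.0135, 0.007, 0.0003, 0.01, -1],
    [0.0135, 0.007, 0.0003, 0.01, -1],
  ],
)

```text
time: 26.45
ee_pos: [0.4621, 0.1056, 0.0615]
tcp_rot: [176.5, 88.7, -171.2]
wrist_force: [0.3, -0.2, -2.7]
opening: 0.017
```

```bash
python3 st.py '[.4625,.1060,.061],102.3'
```

```text
toolx [-0.0224 -0.0035 -0.9997] tooly [-0.214  0.977  0.001] tilt 1.3 F [ 0.3 -0.2 -2.7] open 0.017 t 26.45
pos [0.4621 0.1056 0.0615] conv [-154.5  241.7] conv tilt [-0.021  -0.0086]
[.4625,.1060,.061],102.3 (array([0.0005, 0.0003, 0.0004]), np.float64(0.0008), 'now jaw', np.float64(102.3), 'q6', np.float64(0.5))
```

Lower until it rests, release softly, retreat upward.

apply_moves(
  commands=[
    [0.001, 0.0002, 0.0003, 0, -1],
    [0.0015, 0.0002, 0.0003, 0, -1],
    [0.0015, 0.0002, 0.0003, 0, -1],
  ],
)

```text
time: 26.75
ee_pos: [0.4623, 0.1057, 0.0612]
tcp_rot: [177.0, 88.7, -170.7]
wrist_force: [-7.1, -2.3, 10.1]
opening: 0.0167
```

apply_moves(
  commands=[
    [0, 0, 0, 0, -0.5],
    [0, 0, 0, 0, -0.3],
    [0, 0, 0, 0, 0.2],
    [0, 0, 0, 0, 0.6],
    [0, 0, 0, 0, 0.6],
    [0, 0, 0, 0, 0.6],
    [-0.03, 0, 0, 0, 0.6],
    [-0.07, 0, 0, 0, 0.6],
    [-0.12, 0, 0, 0, 0.6],
    [-0.14, 0, 0, 0, 1],
    [-0.14, 0, 0, 0, 1],
  ],
  newtons=40,
)

```text
time: 27.85
ee_pos: [0.4667, 0.1065, 0.2046]
tcp_rot: [176.0, 89.0, -171.6]
wrist_force: [-0.2, -0.0, -0.5]
opening: 0.0852
```

```bash
python3 st.py 'C(0,0,.2),-13.5'; python3 - <<'E'
from h import *
d=wrist(); W=cloud(d).reshape(-1,3); W=W[~np.isnan(W[:,0])]
for z0,z1,r in((.045,.054,.06),(.105,.125,.04)):
    P=W[(np.hypot(*(W[:,:2]-[.461,.105]).T)<r)&(W[:,2]>z0)&(W[:,2]<z1)]
    if len(P)>5:
        q=cv2.minAreaRect((P[:,:2]*1000).astype(np.float32)); print(len(P),q,np.median(P[:,2]))
E
```

```text
toolx [-0.0166 -0.0024 -0.9999] tooly [-0.214  0.977  0.001] tilt 0.96 F [-0.2 -0.  -0.5] open 0.0852 t 27.85
pos [0.4667 0.1065 0.2046] conv [-150.3  243.6] conv tilt [-0.0156 -0.0062]
C(0,0,.2),-13.5 (array([ 0.0038, -0.2848,  0.0291]), np.float64(-1.1198), 'now jaw', np.float64(102.3), 'q6', np.float64(0.5))
3561 ((462.4952697753906, 105.37447357177734), (80.22683715820312, 70.10684967041016), 12.484387397766113) 0.05062593532142763
639 ((461.7648010253906, 106.02333068847656), (23.816526412963867, 17.698917388916016), 12.442329406738281) 0.11524024388478137
```

apply_moves(
  commands=[
    [0.0, -0.04, 0.004, -0.14, 1],
    [0.0, -0.08, 0.008, -0.28, 1],
    [0.0, -0.12, 0.012, -0.42, 1],
    [0.0, -0.16, 0.016, -0.56, 1],
    [0.0, -0.2, 0.02, -0.7, 1],
    [0.0, -0.24, 0.024, -0.84, 1],
    [0.0, -0.27, 0.027, -0.98, 1],
    [0.002, -0.285, 0.029, -1.12, 1],
    [0.002, -0.285, 0.029, -1.12, 1],
    [0.002, -0.285, 0.029, -1.12, 1],
  ],
)

```text
time: 28.9
ee_pos: [0.5547, -0.1656, 0.1979]
tcp_rot: [109.3, 88.7, -174.4]
wrist_force: [0.7, 0.5, -0.1]
opening: 0.0854
```

```bash
cat > rol.py <<'E'
from h import *
a=np.radians(-13.5); B=np.c_[[np.cos(a),np.sin(a)],[-np.sin(a),np.cos(a)]]
for d in (wrist(),snap('top')):
    W=cloud(d).reshape(-1,3); W=W[~np.isnan(W[:,0])]
    L=np.c_[(W[:,:2]-[.556,-.1655])@B,W[:,2]]
    m=(abs(L[:,0])<.025)&(abs(L[:,1])<.11)&(L[:,2]>.066)&(L[:,2]<.12); P=L[m]
    if len(P)<50: print('few'); continue
    print(len(P),'y ext',np.percentile(P[:,1],[.5,99.5]).round(4))
    for y in(-.07,-.04,0,.04,.07):
        q=P[abs(P[:,1]-y)<.008]
        if len(q)>20:
            A=np.c_[q[:,0]**2,q[:,0],np.ones(len(q))]; 
            f=lambda c:np.hypot(q[:,0]-c[0],q[:,2]-c[1])-.02
            from scipy.optimize import least_squares
            s=least_squares(f,[0,q[:,2].max()-.02],loss='soft_l1',f_scale=.001); print(y,s.x.round(4),len(q))
E
python3 rol.py; python3 st.py 'C(0,0,.1),-13.5'
```

```text
9398 y ext [-0.1034  0.1055]
-0.07 [-0.0004  0.0635] 858
-0.04 [-0.0005  0.0666] 799
0 [-0.0004  0.0706] 734
0.04 [-0.0003  0.0747] 687
0.07 [-0.0003  0.0778] 657
678 y ext [-0.065   0.1079]
0 [-0.0016  0.0709] 83
0.04 [-0.0013  0.0748] 83
0.07 [-0.0009  0.0782] 84
toolx [-0.0204 -0.0026 -0.9998] tooly [-0.972  0.235  0.019] tilt 1.18 F [-0.5 -0.1  1.2] open 0.0851 t 29.0
pos [ 0.5549 -0.165   0.1989] conv [-1.2  0.2] conv tilt [-0.0192 -0.0073]
C(0,0,.1),-13.5 (array([ 0.0988, -0.0031,  0.0005]), np.float64(-0.0019), 'now jaw', np.float64(166.4), 'q6', np.float64(-92.7))
```

apply_moves(
  commands=[
    [0.04, -0.002, 0.0005, 0, 1],
    [0.08, -0.003, 0.0005, 0, 1],
    [0.11, -0.0033, 0.0007, 0, 1],
    [0.13, -0.0033, 0.0009, 0, 1],
    [0.145, -0.0033, 0.0009, 0, 1],
    [0.15, -0.0033, 0.0009, 0, 1],
    [0.15, -0.0033, 0.0009, 0, 1],
  ],
)

```text
time: 29.7
ee_pos: [0.5552, -0.1649, 0.0489]
tcp_rot: [110.8, 88.8, -172.8]
wrist_force: [0.6, 0.4, 0.3]
opening: 0.0855
```

```bash
python3 st.py 'C(-.0008,0,.049),-13.5'
```

```text
toolx [-0.0205 -0.0026 -0.9998] tooly [-0.972  0.235  0.019] tilt 1.18 F [0.6 0.4 0.3] open 0.0855 t 29.7
pos [ 0.5552 -0.1649  0.0489] conv [-0.9  0.4] conv tilt [-0.0193 -0.0073]
C(-.0008,0,.049),-13.5 (array([-0.0001, -0.0001, -0.0004]), np.float64(-0.0019), 'now jaw', np.float64(166.4), 'q6', np.float64(-92.7))
```

apply_moves(
  commands=[
    [0, 0, 0, 0, 0.3],
    [0, 0, 0, 0, 0.0],
    [0, 0, 0, 0, -0.15],
    [0, 0, 0, 0, -0.3],
    [0, 0, 0, 0, -0.3],
    [0, 0, 0, 0, -0.3],
    [0, 0, 0, 0, -0.3],
  ],
  newtons=30,
)

```text
time: 30.4
ee_pos: [0.5555, -0.1651, 0.0496]
tcp_rot: [112.3, 88.9, -171.3]
wrist_force: [-2.0, 0.1, 4.8]
opening: 0.0393
```

```bash
python3 st.py
```

```text
toolx [-0.0196 -0.003  -0.9998] tooly [-0.972  0.235  0.018] tilt 1.13 F [-2.   0.1  4.8] open 0.0393 t 30.4
pos [ 0.5555 -0.1651  0.0496] conv [-0.6  0.3] conv tilt [-0.0183 -0.0075]
```

apply_moves(
  commands=[
    [-0.001, 0, 0, 0, -0.3],
    [-0.002, 0, 0, 0, -0.3],
    [-0.003, 0.0001, 0, 0, -0.3],
    [-0.0045, 0.0001, 0, 0, -0.3],
    [-0.006, 0.0001, 0, 0, -0.3],
    [-0.006, 0.0001, 0, 0, -0.3],
  ],
)

```text
time: 31.0
ee_pos: [0.5556, -0.165, 0.0558]
tcp_rot: [112.4, 88.9, -171.2]
wrist_force: [-0.6, 0.4, -4.3]
opening: 0.0392
```

```bash
python3 st.py; python3 chk.py
```

```text
toolx [-0.0194 -0.003  -0.9998] tooly [-0.972  0.235  0.018] tilt 1.12 F [-0.6  0.4 -4.3] open 0.0392 t 31.0
pos [ 0.5556 -0.165   0.0558] conv [-0.5  0.4] conv tilt [-0.0182 -0.0074]
roller top z at y=-60,0,60: [(0.0901, 2192), (0.0961, 1633), None]
tcp conv mm [-0.48  0.37] z 0.0558 F x,y,z [-0.7  0.2] -4.3 T [0.03 0.01 0.03] t 31.0
```

apply_moves(
  commands=[
    [-0.004, 0.0001, 0, 0, -0.3],
    [-0.009, 0.0002, 0, 0, -0.3],
    [-0.014, 0.0003, -0.0001, 0, -0.3],
    [-0.02, 0.0004, -0.0001, 0, -0.3],
    [-0.028, 0.0005, -0.0002, 0, -0.3],
    [-0.04, 0.0007, -0.0003, 0, -0.3],
    [-0.06, 0.001, -0.0004, 0, -0.3],
    [-0.085, 0.0015, -0.0006, 0, -0.3],
    [-0.11, 0.002, -0.0008, 0, -0.3],
    [-0.12, 0.0022, -0.0009, 0, -0.3],
    [-0.12, 0.0022, -0.0009, 0, -0.3],
  ],
)

```text
time: 32.15
ee_pos: [0.5563, -0.1653, 0.1776]
tcp_rot: [116.8, 89.0, -166.8]
wrist_force: [-0.5, 0.8, -5.0]
opening: 0.0395
```

```bash
python3 st.py '[.530,.297,.175],-12.8'; python3 - <<'E'
from h import *
# cradle fit from three earlier clouds + wrist
for n in ('top0','side0'):
    W=np.load(n+'.npz')['W'].reshape(-1,3); W=W[~np.isnan(W[:,0])]
    P=W[(np.hypot(*(W[:,:2]-[.53,.297]).T)<.095)&(W[:,2]>.004)&(W[:,2]<.012)]
    # drop stray: green stand etc
    q=cv2.minAreaRect((P[:,:2]*1000).astype(np.float32)); print(n,len(P),q)
E
```

```text
toolx [-0.0165 -0.0039 -0.9999] tooly [-0.972  0.235  0.015] tilt 0.97 F [-0.5  0.8 -5. ] open 0.0395 t 32.15
pos [ 0.5563 -0.1653  0.1776] conv [0.3 0.3] conv tilt [-0.0151 -0.0076]
[.530,.297,.175],-12.8 (array([0.0012, 0.1344, 0.4431]), np.float64(-0.0143), 'now jaw', np.float64(166.4), 'q6', np.float64(-92.7))
top0 1139 ((532.0233154296875, 296.70758056640625), (181.6875, 175.87539672851562), 28.584726333618164)
side0 713 ((528.1411743164062, 299.29766845703125), (151.10330200195312, 91.87596893310547), 77.54418182373047)
```

apply_moves(
  commands=[
    [0, 0.015, 0.04, 0, -0.3],
    [0, 0.03, 0.08, 0, -0.3],
    [0, 0.045, 0.12, 0, -0.3],
    [0, 0.06, 0.16, 0, -0.3],
    [0, 0.075, 0.2, 0, -0.3],
    [0, 0.085, 0.23, -0.01, -0.3],
    [0, 0.1, 0.25, -0.014, -0.3],
    [0, 0.1, 0.25, -0.014, -0.3],
  ],
)

```text
time: 32.95
ee_pos: [0.5166, 0.1037, 0.1758]
tcp_rot: [113.7, 88.9, -168.9]
wrist_force: [0.2, -0.4, -4.0]
opening: 0.0385
```

```bash
python3 - <<'E'
from h import *
d=wrist(); cv2.imwrite('pics/w5.png',d['frame'])
W=cloud(d).reshape(-1,3); F=d['frame'].reshape(-1,3); ok=~np.isnan(W[:,0]); W=W[ok]; np.savez('w5.npz',W=W); print(d['o']['ee_pos'])
for z0,z1 in((.004,.014),(.03,.06)):
    P=W[(abs(W[:,0]-.53)<.09)&(abs(W[:,1]-.297)<.1)&(np.hypot(*(W[:,:2]-[.53,.297]).T)<.1)&(W[:,2]>z0)&(W[:,2]<z1)]
    if len(P)>9: print(len(P),cv2.minAreaRect((P[:,:2]*1000).astype(np.float32)),P[:,2].max())
E
```

```text
[0.51658108 0.10368278 0.17579263]
144 ((499.41131591796875, 303.6033020019531), (27.664770126342773, 11.723560333251953), 79.17837524414062) 0.008405274423257041
72 ((496.78167724609375, 251.4146270751953), (18.883573532104492, 8.557648658752441), 79.89144134521484) 0.05062396176121236
```

View pics/w5.png

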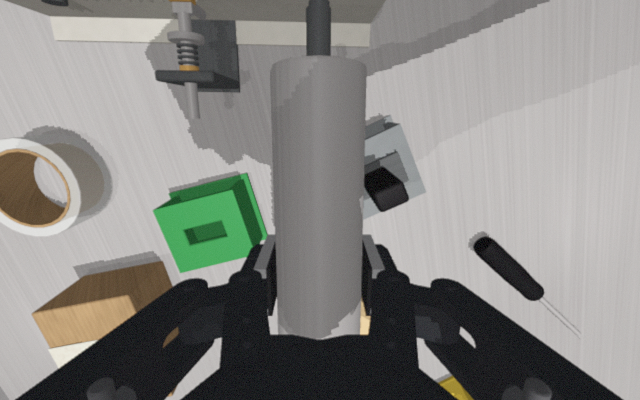

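```bash
python3 st.py '[.5312,.2995,.175],-12.8' '[.5312,.2995,.06],-12.8'
```

```text
toolx [-0.0182 -0.0043 -0.9998] tooly [-0.976  0.219  0.017] tilt 1.07 F [ 0.4  0.5 -5.5] open 0.0392 t 33.0
pos [0.5171 0.1024 0.176 ] conv [-100.3  251.4] conv tilt [-0.0167 -0.0084]
[.5312,.2995,.175],-12.8 (array([-1.000e-04,  2.950e-02,  1.954e-01]), np.float64(0.0022), 'now jaw', np.float64(167.3), 'q6', np.float64(-66.1))
[.5312,.2995,.06],-12.8 (array([0.1148, 0.0276, 0.1963]), np.float64(0.0022), 'now jaw', np.float64(167.3), 'q6', np.float64(-66.1))
```

apply_moves(
  commands=[
    [0, 0.005, 0.04, 0, -0.3],
    [0, 0.01, 0.08, 0, -0.3],
    [0, 0.018, 0.12, 0, -0.3],
    [0, 0.025, 0.16, 0, -0.3],
    [0, 0.0295, 0.185, 0, -0.3],
    [0, 0.0295, 0.1954, 0, -0.3],
    [0.03, 0.029, 0.1956, 0, -0.3],
    [0.06, 0.0285, 0.1958, 0, -0.3],
    [0.085, 0.028, 0.196, 0, -0.3],
    [0.09, 0.028, 0.196, 0, -0.3],
    [0.09, 0.028, 0.196, 0, -0.3],
  ],
)

```text
time: 34.1
ee_pos: [0.531, 0.2982, 0.084]
tcp_rot: [118.0, 88.8, -164.8]
wrist_force: [-0.5, -0.7, -3.9]
opening: 0.0393
```

```bash
python3 st.py '[.5312,.2995,.038],-12.8'; python3 - <<'E'
from h import *
a=np.radians(-12.8); B=np.c_[[np.cos(a),np.sin(a)],[-np.sin(a),np.cos(a)]]
d=wrist(); o=d['o']; W=cloud(d).reshape(-1,3); W=W[~np.isnan(W[:,0])]
L=np.c_[(W[:,:2]-[.5312,.2995])@B,W[:,2]]
for n,z0,z1 in(('base',.003,.012),('tops',.035,.056)):
    P=L[(abs(L[:,0])<.06)&(abs(L[:,1])<.09)&(L[:,2]>z0)&(L[:,2]<z1)]
    if len(P)>9: print(n,len(P),'x',np.percentile(P[:,0],[.5,99.5]).round(4),'y',np.percentile(P[:,1],[.5,99.5]).round(4))
P=L[(abs(L[:,0])<.025)&(abs(L[:,1])<.125)&(L[:,2]>.065)&(L[:,2]<.14)]
print('roller',len(P),np.percentile(P[:,1],[.5,99.5]).round(4), [ (y,np.round([np.percentile(q[:,0],2),np.percentile(q[:,0],98),q[:,2].max()],4)) for y in(-.085,-.06,-.04,-.02) for q in [P[abs(P[:,1]-y)<.004]] if len(q)>5])
cv2.imwrite('pics/w6.png',d['frame'])
E
```

```text
toolx [-0.02   -0.0054 -0.9998] tooly [-0.975  0.22   0.018] tilt 1.19 F [-0.5 -0.7 -3.9] open 0.0393 t 34.1
pos [0.531  0.2982 0.084 ] conv [-132.6  445. ] conv tilt [-0.0182 -0.01  ]
[.5312,.2995,.038],-12.8 (array([ 0.046 , -0.0008,  0.0018]), np.float64(0.0011), 'now jaw', np.float64(167.3), 'q6', np.float64(-48.1))
base 2646 x [-0.0445  0.0454] y [-0.0737  0.0285]
tops 892 x [-0.0357  0.0363] y [-0.0631  0.064 ]
roller 28592 [-0.1088  0.0208] [(-0.085, array([-0.0164,  0.019 ,  0.1185])), (-0.06, array([-0.0166,  0.019 ,  0.1216])), (-0.04, array([-0.0166,  0.0191,  0.1228])), (-0.02, array([-0.0166,  0.0188,  0.1248]))]
```

View pics/w6.png

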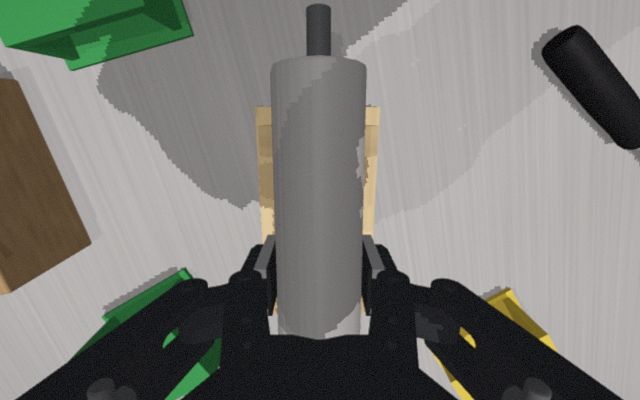

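apply_moves(
  commands=[
    [0.015, 0, 0.0005, 0, -0.3],
    [0.03, -0.0005, 0.001, 0, -0.3],
    [0.038, -0.0007, 0.0015, 0, -0.3],
    [0.042, -0.0008, 0.0018, 0, -0.3],
    [0.045, -0.0008, 0.0018, 0, -0.3],
    [0.047, -0.0008, 0.0018, 0, -0.3],
    [0.047, -0.0008, 0.0018, 0, -0.3],
  ],
  newtons=30,
)

```text
time: 34.85
ee_pos: [0.5319, 0.3001, 0.0385]
tcp_rot: [116.2, 88.9, -166.5]
wrist_force: [0.5, -0.4, -4.6]
opening: 0.0388
```

apply_moves(
  commands=[
    [0.001, 0, 0, 0, -0.3],
    [0.002, 0, 0, 0, -0.3],
    [0.003, 0, 0, 0, -0.3],
    [0.003, 0, 0, 0, -0.3],
  ],
  newtons=22,
)

```text
time: 35.25
ee_pos: [0.532, 0.3003, 0.0359]
tcp_rot: [114.8, 89.0, -167.9]
wrist_force: [-2.2, 1.2, -1.3]
opening: 0.039
```

```bash
python3 st.py '[.5312,.2995,.029],-12.8'
```

```text
toolx [-0.0174 -0.0037 -0.9998] tooly [-0.975  0.22   0.016] tilt 1.02 F [-2.2  1.2 -1.3] open 0.039 t 35.25
pos [0.532  0.3003 0.0359] conv [-132.   447.4] conv tilt [-0.016  -0.0077]
[.5312,.2995,.029],-12.8 (array([ 0.0069,  0.0005, -0.0009]), np.float64(0.0014), 'now jaw', np.float64(167.3), 'q6', np.float64(-48.0))
```

Low end touches as predicted; press on gently so the roller levels in the grip.

apply_moves(
  commands=[
    [0.001, 0.0005, 0, 0, -0.3],
    [0.002, 0.0005, 0, 0, -0.3],
    [0.003, 0.0005, 0, 0, -0.3],
    [0.004, 0.0005, 0, 0, -0.3],
    [0.004, 0.0005, 0, 0, -0.3],
  ],
  newtons=20,
)

```text
time: 35.75
ee_pos: [0.5314, 0.3007, 0.0319]
tcp_rot: [113.5, 89.0, -169.2]
wrist_force: [-1.8, 3.4, 0.7]
opening: 0.0391
```

```bash
cat > tl.py <<'E'
from h import *
a=np.radians(-12.8); B=np.c_[[np.cos(a),np.sin(a)],[-np.sin(a),np.cos(a)]]
d=wrist(); o=d['o']; W=cloud(d).reshape(-1,3); W=W[~np.isnan(W[:,0])]
L=np.c_[(W[:,:2]-[.5312,.2995])@B,W[:,2]]
P=L[(abs(L[:,0])<.03)&(abs(L[:,1])<.12)&(L[:,2]>.055)&(L[:,2]<.14)]
for y in(-.085,-.05,-.02,.02,.05,.085):
    q=P[abs(P[:,1]-y)<.004]
    if len(q)>8: print(y,'x mid',round((np.percentile(q[:,0],2)+np.percentile(q[:,0],98))/2,4),'top',round(np.percentile(q[:,2],97),4))
print('y ends',np.percentile(P[:,1],[.3,99.7]).round(4))
E
python3 tl.py; python3 st.py
```

```text
-0.085 x mid 0.0005 top 0.0702
-0.05 x mid 0.0005 top 0.0715
-0.02 x mid 0.0019 top 0.1327
0.02 x mid 0.0009 top 0.0738
y ends [-0.0866  0.0244]
toolx [-0.0175 -0.0033 -0.9998] tooly [-0.975  0.22   0.016] tilt 1.02 F [-1.6  3.4  0.9] open 0.0393 t 35.8
pos [0.5314 0.3007 0.0319] conv [-132.8  447.5] conv tilt [-0.0162 -0.0073]
```

apply_moves(
  commands=[
    [0.001, 0, -0.0005, 0, -0.3],
    [0.002, 0, -0.001, 0, -0.3],
    [0.003, 0, -0.001, 0, -0.3],
    [0.003, 0, -0.001, 0, -0.3],
  ],
)

```text
time: 36.2
ee_pos: [0.5312, 0.3003, 0.0297]
tcp_rot: [109.3, 89.0, -173.4]
wrist_force: [-2.7, 4.1, 5.3]
opening: 0.039
```

```bash
python3 tl.py; python3 st.py
```

```text
-0.085 x mid 0.0003 top 0.071
-0.05 x mid 0.0004 top 0.071
-0.02 x mid 0.0018 top 0.1305
0.02 x mid 0.0008 top 0.0712
y ends [-0.1018  0.0242]
toolx [-0.0169 -0.002  -0.9999] tooly [-0.975  0.22   0.016] tilt 0.97 F [-2.9  4.8  5.2] open 0.039 t 36.25
pos [0.5312 0.3003 0.0297] conv [-132.8  447.1] conv tilt [-0.0159 -0.0059]
```

Level, axis at about 0.051. Release gently and retreat straight up.

apply_moves(
  commands=[
    [0, 0, 0, 0, 0.0],
    [0, 0, 0, 0, 0.2],
    [0, 0, 0, 0, 0.5],
    [0, 0, 0, 0, 1],
    [0, 0, 0, 0, 1],
    [0, 0, 0, 0, 1],
    [0, 0, 0, 0, 1],
    [-0.02, 0, 0, 0, 1],
    [-0.05, 0, 0, 0, 1],
    [-0.09, 0, 0, 0, 1],
    [-0.13, 0, 0, 0, 1],
    [-0.15, 0, 0, 0, 1],
  ],
)

```text
time: 37.45
ee_pos: [0.5345, 0.301, 0.1837]
tcp_rot: [102.0, 89.3, 179.3]
wrist_force: [0.9, 0.3, -0.2]
opening: 0.0852
```

```bash
python3 tl.py; python3 st.py; python3 - <<'E'
from h import *
t=snap('top'); cv2.imwrite('pics/t7.png',cv2.resize(t['frame'][75:305,120:500],None,fx=2.1,fy=2.1,interpolation=cv2.INTER_CUBIC))
E
```

```text
-0.085 x mid 0.0005 top 0.0709
-0.05 x mid 0.0002 top 0.0711
-0.02 x mid 0.0005 top 0.0709
0.02 x mid 0.0004 top 0.0709
0.05 x mid 0.0008 top 0.0708
0.085 x mid 0.0002 top 0.0708
y ends [-0.1047  0.1063]
toolx [-0.0106  0.0015 -0.9999] tooly [-0.976  0.219  0.011] tilt 0.61 F [-1.9 -0.6  2.2] open 0.0857 t 37.5
pos [0.535  0.3013 0.186 ] conv [-129.4  449. ] conv tilt [-0.0106 -0.001 ]
```

View pics/t7.png

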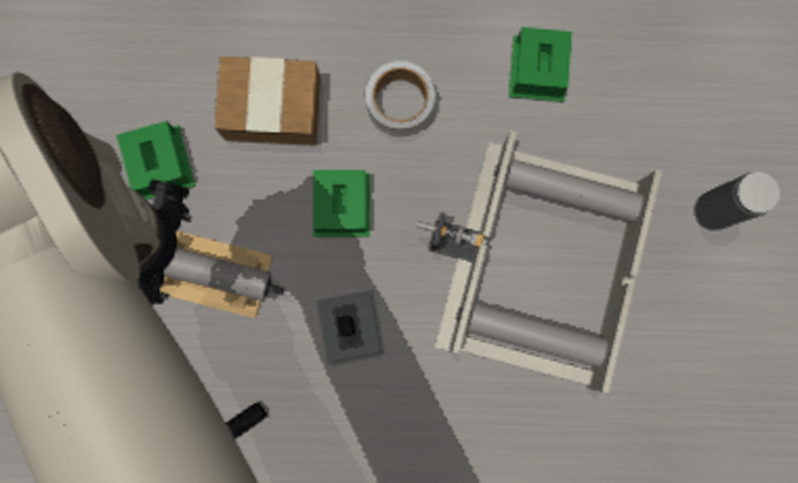

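apply_moves(
  commands=[
    [0, 0, 0, 0, 1],
    [0, 0, 0, 0, 1],
  ],
)

```text
time: 37.75
ee_pos: [0.5347, 0.3011, 0.1827]
tcp_rot: [101.2, 89.3, 178.5]
wrist_force: [-0.7, -0.7, 0.3]
opening: 0.0853
```

```bash
python3 -c "
from workcell import bot
print(bot.job_done())"
```

```text
the job is handed in; nothing more can be done
None
```

The whole task is done and handed in at about 38 s of the 72 s allowed; no verdict came back.

- **Freeing the roller:** I set the fork over the bar's neck and pushed the collar in small steps. The wrist force stayed at about 13 N or less. The roller's end popped up, and because two pushes were queued together the bar went under about 1 mm further than needed. I let the bar spring back, with no force left on the fork.
- **Tool and roller:** The fork went back in its stand. I lifted the roller straight out with only its own weight on the wrist, then lowered it onto the cradle, where it levelled as it touched.

**Last checks:**
- **Roller:** it lies level in both V supports, with its top at 71 mm along the whole length. It is within about 1 mm of centre across and about 1 mm lengthwise.
- **Fork:** its handle top was at 115 mm and within about 1 mm of the stand's centre, measured just after release. The last top picture shows it still there.
- **Spring bar:** that picture also shows it in its starting place. I had no direct reading of the bar's slide.
- **Other things:** tape, carton and spray look unmoved. The arm partly hid the screwdriver, but nothing came near it.

**Departures and disagreements:**
- **Tool tilt:** while pushing the bar, the tool tilted by up to 3.4° because the arm gave a little. I took that out by pressing the fork against the side of the stand's hole with about 22 N.
- **Cameras:** the top and wrist cameras disagreed by 1 to 2 mm, and I used the wrist camera.

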